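# Close the inlet valve of a sauce depositor and hold its bonnet down

### The arm

A 7-joint arm with a two-finger parallel gripper is mounted at the origin on the work surface. World frame = base frame: x ahead of the robot, y to its left, z up, the work surface at z = 0. Lengths are in m, angles in rad, forces in N, time in s.
With the tool pointing down it reaches from about 0.4 to 0.925 m from the base axis. Payload 4.1 kg.
Tool frame: the origin (TCP) lies on the mounting face of the last link; the fingertips stand r.tips_ahead ahead of it and the grasp point (between the pads) lies 155 mm ahead of it (r.tips_ahead is the distance from the TCP to the fingertips, in m); z points along the fingers, y is the direction in which the jaws open and shut (so a half turn about z gives the same grasp; the last joint's range is limited). The gripper opens to 85 mm and grips with 20 to 120 N. Pads are 22 mm wide; open, the fingers measure 114 mm over their backs; the gripper's body (76 mm by 85 mm) begins 54 mm behind the grasp point. The pads swing forward as they close: fully open they stand 13 mm farther back than shut.
Start: joints at [1.193, 0.398, 0.045, 1.537, -0.019, 1.207, -0.051], TCP at [0.179, -0.625, 0.405] pointing down, gripper open.
Joint ranges: [-2.82, 2.82], [-0.49, 2.23], [-1.37, 1.46], [0, 2.46], [-1.36, 4.5], [0.23, 2], [-2.94, 2.94]. Speed limits (rad/s): [2.57, 2.57, 3.14, 3.14, 3.14, 3.14, 3.14].

### API

Orientations are given as a unit quaternion [x, y, z, w].
In Python, from plant import r gives the robot as it stands. The module is installed in compiled form; this text tells all that it offers.
- The arm moves only by the tool drive_tool, never from a script. Its arguments are lists of equal length, an entry for each row: "xyz": the shift along the tool's x, y, z in mm, a list of three; "roll": the turn about the tool's z in rad. In form: {"xyz": [[x, y, z], ...], "roll": [roll, ...]}. A call has 1 to 8 rows; each row shifts and turns the pose as measured when the row begins, along the tool's axes as they then stand; what a row does not reach is not made up. A row lasts 1/12 s, in which the tool goes at most 41.7 mm and 7.16 degrees, less where a joint would pass 70% of its speed; a pose out of reach is approached as far as the arm can. A call with a gripper value outside its range is refused whole. "claw" is the opening, from -1 (shut) to 1 (fully open), so that 0 is half open, set as the call begins (left out, the last holds). The fingers move at their own pace and stop on an object; "newtons" is the grip in N (left out, the last holds). Time passes only in rows, so rows that do not move let the fingers close. It gives the time, the measured TCP pose, the force and the opening at its end, in the units of the state.
- r.observe(): the state, without advancing time (a new reading comes with each control period).
- r.capture(name): name is "scene" or "side" or "wrist"; returns a dict with "image" (400x640x3 uint8, blue, green, red), "fx", "fy", "cx", "cy" (pixels), "pose" (4x4, takes a point from camera to world coordinates); the wrist camera has in their place "mount" (4x4, takes a point from camera to tool coordinates, whose origin is the TCP and whose axes are the flange's). Camera axes: x right, y up, looking along -z (the intrinsics and any distortion apply to the point x, -y, -z); pixel columns grow to the right and rows downward; lengths in m; the calibration is good to about 2 mm. A picture is of the moment at which its call begins: read the wrist's pose just before it. There is no depth.
- r.job_done(): hands the job in, once; it reports no verdict.
Trained networks look in the newest picture that a camera, given by its name, has taken for a name from the list of things; names that differ only in an ending like _2 or _b are one class to them, and where a whole thing is asked for, a point or a joint stands for the part that bears it (a point fixed in the world has none). Each returns a list of dicts, best first, with "confidence" (0 to 1); they miss things now and then, are a little off and sometimes report something else, mostly with a low value. They report only what shows in the picture. A call takes as long as a camera call.
- r.spot_in(camera, thing): "extent" ([left, top, right, bottom] in pixels, round what is visible of it).
- r.regions_of(camera, thing): "pixels" (400x640 bool, what is visible of it) and "extent" ([left, top, right, bottom] in pixels, round what is visible of it).
The state is a dict: "clock": time; "joint_pos": joint angles; "dq": joint speeds; "joint_torque": joint torques, N m; "eef_pos": TCP position; "tool_rot": TCP orientation; "wrist_force": force on the tool from outside, world axes, zero at the start; "torque": the same for the moment, N m; "finger_gap": finger opening in m.
Only numpy, scipy, OpenCV 4.12 (cv2) and the standard library are available. Lean on these libraries where they do the work, as an engineer would, in place of code of your own. Each camera call takes 0.05 s, during which the arm holds its last target. There are 200 camera calls.

### The job

Put the washed inlet valve of the sauce depositor back together: stand the white spring valve, poppet up, on the spigot in the middle of the machine's valve body and let go of it, then put the steel bonnet over it onto the two dowels and press it down against the spring until the two joint faces meet all round. Finish while still gripping the bonnet and pressing it firmly home, since I will do up the swing bolts while you hold it; do not shove the other things on the counter about.

Things in the scene. Friction and masses are not known exactly. Their poses are not given: they have to be found in the camera images.
- depositor: fixed countertop sauce depositor, bare stainless steel: base plate 150 x 530 mm; at one end the valve body, a block 116 (x) x 68 (y) mm with a flat joint face on top; from it product and air cylinders run along the machine's +y (up to 106 mm above the counter, brass fittings 116); a bent spout sticks out 115 mm along -x. Origin on the counter under the valve body's middle, z up
- seat (a point): middle of the valve body's joint face, 110 mm above the counter, axes as the machine's. Here stands the spigot: 16 mm diameter, 13 mm high, top 4 mm tapered. 43 mm from it along x and along -x stand the two dowels: 10 mm diameter, 18 mm high, top 5 mm tapered to 4 mm
- valve: loose upright spring valve, 0.09 kg: white plastic body, a cylinder 34 mm diameter, 26 mm high (grip it here), its 19.4 mm bore, open below and 20 mm deep, goes over the spigot until it stands flat on the joint face; above it a sprung steel disc, the poppet, 26 mm diameter, top 38 mm above the underside. Origin: centre of underside, z up. Starts on the white board, top at 12 mm
- poppet (a joint): travel of the sprung poppet on the valve: 0 when free (38 mm overall height), grows as it is pressed down into the guide body, about 0.006 m with the bonnet fully home. The spring has 8 N preload and 1 N per mm: 14 N fully home, so a bonnet let go is lifted off the joint face
- bonnet: loose stainless bonnet, about 0.45 kg, standing on its flange: flange 116 (x) x 68 (y) x 12 mm with two 13 mm through bores for the dowels, 43 mm out along x and -x; on it a round dome, 56 mm diameter; hollow below, 48 mm diameter and 32 mm deep. Either way round fits. Origin: centre of the flange's underside (joint face), z up. Starts on the white board, top at 12 mm
- neck (a point): top of the bonnet's upright neck, on its axis 76 mm above its underside: a round tube 36 mm diameter and 40 mm long, to grip from above; it rises from the dome's flat shoulder (36 mm above the underside), on which the fingertips may bear
- brush: basting brush with a wooden handle lying flat on the counter between the robot and the board; origin under its middle (not part of the job: leave it alone)
- measure: steel measuring cup, 60 mm across and 32 mm high, flat handle along its +x to 103 mm from its axis; origin under the middle of the cup (not part of the job: leave it alone)
- portion_a: lidded plastic sauce cup, 67 mm across, 33 mm high; origin at its underside (not part of the job: leave it alone)
- portion_b: second lidded plastic sauce cup, 67 mm across, 33 mm high; origin at its underside (not part of the job: leave it alone)
- spice_jar: spice jar with a screw cap, 56 mm across, 100 mm high; origin at its underside (not part of the job: leave it alone)
- squeeze_bottle: squeeze bottle, 60 mm across, 175 mm high with its nozzle; origin at its underside (not part of the job: leave it alone)

How it is judged:
On the way, in this order (a step that is already met when the one before it is completed fails the run):
1. the spring valve stands on the spigot, flat on the joint face, and has been let go (horizontal distance between valve and seat below 0.004 m and z of valve in the frame of seat between -0.003 and 0.003 m and angle between valve's own z axis and vertical below 0.1 rad and contact force between the fingers and valve below 0.1 N), for 0.3 s.
2. the bonnet is over the valve, engaged on both dowels (horizontal distance between bonnet and seat below 0.004 m and z of bonnet in the frame of seat below 0.01 m and angle between the x axis of bonnet and the x axis of seat, either way round below 0.08 rad), for 0.1 s.
At the end, for the whole second after the job is handed in: Bonnet on both dowels (4 mm, 0.08 rad), joint faces within 1.5 mm, level within 0.03 rad, pressed together with over 2 N, fingers on it with over 5 N, still; valve on the spigot (4 mm sideways, 3 mm in height, 0.1 rad), poppet pressed in over 4.5 mm (horizontal distance between each of bonnet, valve and seat below 0.004 m and z of bonnet in the frame of seat below 0.0015 m and angle between the x axis of bonnet and the x axis of seat, either way round below 0.08 rad and angle between bonnet's own z axis and vertical below 0.03 rad and value of joint poppet above 0.0045 m and contact force between bonnet and depositor above 2 N and contact force between the fingers and bonnet above 5 N and linear speed of bonnet below 0.01 m/s and z of valve in the frame of seat between -0.003 and 0.003 m and angle between valve's own z axis and vertical below 0.1 rad); the arm keeps its last pose, push and grip.
It fails at once if a bystander is shoved more than 40 mm from its place (distance of any of brush, measure, portion_a, portion_b, spice_jar, squeeze_bottle from where it was at the start of the episode above 0.04 m).
It also fails if it takes over 67 s, if anything falls off the work surface, if the arm or the gripper's body presses on something with over 40 N, if the wrist force passes 120 N, or if a joint passes its speed limit or range.

## Working session

There is one attempt and no reset: what is moved stays moved. The work goes in short steps, Python scripts to look and compute and a tool call to move; the robot and the scene stay as the last step left them, time stands still between calls to the robot, and variables do not carry over. Pictures are saved under pics/ and viewed, about 8 in all and at most 12, crops included, and the job is handed in when it is done.

Besides the shell and the picture viewer there is one more tool, called after "Call:" as name(argument=value, ...) on one line, values as JSON. drive_tool: Moves the arm, as the interface text tells. Its arguments: {"type":"object","properties":{"xyz":{"type":"array","items":{"type":"array","items":{"type":"number"}}},"roll":{"type":"array","items":{"type":"number"}},"claw":{"type":"number"},"newtons":{"type":"number"}},"required":["xyz","roll"]}

```bash
mkdir -p pics; cat > h.py <<'E'
import numpy as np, cv2
from plant import r
from scipy.spatial.transform import Rotation as R
def cap(n,save=None):
    s=r.observe(); c=r.capture(n)
    if 'pose' in c: P=np.array(c['pose'])
    else:
        T=np.eye(4);T[:3,:3]=R.from_quat(s['tool_rot']).as_matrix();T[:3,3]=s['eef_pos'];P=T@np.array(c['mount'])
    c['P']=P
    if save: cv2.imwrite('pics/'+save+'.png',c['image'])
    return c
def ray(c,u,v):
    d=np.array([(u-c['cx'])/c['fx'],-(v-c['cy'])/c['fy'],-1.]); return c['P'][:3,3],c['P'][:3,:3]@d
def onz(c,u,v,z):
    o,d=ray(c,u,v); return o+d*(z-o[2])/d[2]
def proj(c,p):
    q=np.linalg.inv(c['P'])@np.append(p,1); return np.array([c['cx']+c['fx']*q[0]/-q[2],c['cy']-c['fy']*q[1]/-q[2]])
E
python3 - <<'E'
from h import *
np.set_printoptions(precision=4,suppress=True)
s=r.observe(); print({k:np.round(v,3) for k,v in s.items()}, r.tips_ahead)
ims=[]
for n in ['scene','side','wrist']:
    c=cap(n,n+'0'); print(n,[k for k in c if k not in('image',)],c['fx'],c['cx'],c['cy']);print(c['P']); print(c.get('mount'))
    for t in ['depositor','valve','bonnet','brush','measure','portion_a','spice_jar','squeeze_bottle','neck','poppet']:
        print(t,[(np.round(d['extent']).astype(int).tolist(),round(d['confidence'],2)) for d in r.spot_in(n,t)][:3])
E
```

```text
{'clock': np.float64(0.0), 'joint_pos': array([ 1.193,  0.399,  0.045,  1.538, -0.019,  1.207, -0.051]), 'dq': array([ 0.002, -0.001, -0.   ,  0.002,  0.   , -0.001,  0.   ]), 'joint_torque': array([  0.001, -47.512,   1.365, -25.422,   0.012,   0.009,   0.   ]), 'eef_pos': array([ 0.179, -0.625,  0.404]), 'tool_rot': array([ 0.99 ,  0.139, -0.   , -0.001]), 'wrist_force': array([-0.725,  0.289,  0.685]), 'torque': array([ 0.024, -0.032, -0.008]), 'finger_gap': np.float64(0.086)} 0.1734
scene ['fx', 'fy', 'cx', 'cy', 'pose', 'P'] 509.6563518594665 325.33849180006007 208.1764745356306
[[ 0.0818 -0.8625  0.4994  1.2632]
 [ 0.9966  0.0697 -0.0429 -0.1048]
 [ 0.0022  0.5013  0.8653  1.3427]
 [ 0.      0.      0.      1.    ]]
None
depositor [([394, 147, 564, 246], 0.86)]
valve [([267, 216, 280, 230], 0.68), ([201, 264, 232, 304], 0.46), ([396, 145, 567, 248], 0.21)]
bonnet [([324, 207, 359, 250], 0.86)]
brush [([233, 160, 297, 177], 0.63)]
measure [([205, 228, 222, 263], 0.82)]
portion_a [([335, 266, 358, 289], 0.94), ([290, 267, 315, 290], 0.63)]
spice_jar []
squeeze_bottle [([200, 262,
[... 820 characters left out ...]
eze_bottle [([424, 265, 465, 322], 0.69), ([409, 240, 436, 284], 0.45)]
neck [([306, 192, 355, 225], 0.82), ([375, 187, 397, 211], 0.16)]
poppet [([335, 262, 345, 270], 0.55), ([240, 264, 267, 343], 0.15)]
wrist ['fx', 'fy', 'cx', 'cy', 'mount', 'P'] 353.4609834236934 320.4915755599172 202.6403179822256
[[ 0.2758  0.9167  0.2891  0.2522]
 [-0.9612  0.2631  0.0828 -0.6034]
 [-0.0001 -0.3008  0.9537  0.373 ]
 [ 0.      0.      0.      1.    ]]
[[ 0.0005  0.9537  0.3008  0.0764]
 [ 1.     -0.0006  0.0001 -0.0005]
 [ 0.0003  0.3008 -0.9537  0.0318]
 [ 0.      0.      0.      1.    ]]
depositor []
valve []
bonnet []
brush []
measure []
portion_a []
spice_jar []
squeeze_bottle []
neck []
poppet []
```

```bash
python3 - <<'E'
from h import *
a=cv2.imread('pics/scene0.png')[120:320,180:580]; b=cv2.imread('pics/side0.png')[50:350,190:490]
a=cv2.resize(a,(800,400)); cv2.imwrite('pics/v1.png',a)
cv2.imwrite('pics/v2.png',cv2.resize(b,(600,600)))
E
```

```text
(no output)
```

View pics/v1.png

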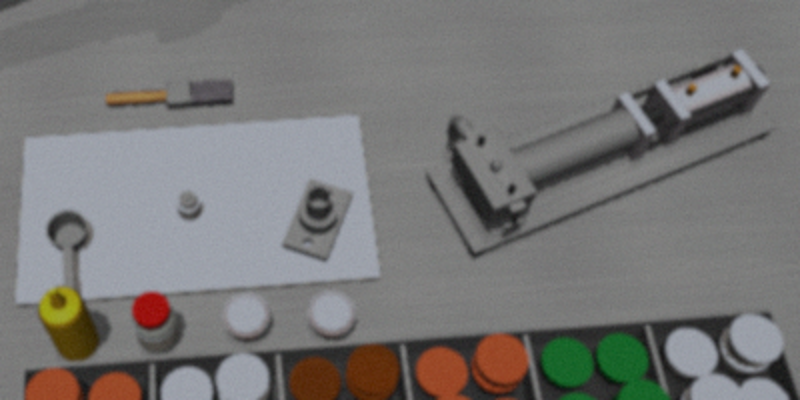

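View pics/v2.png

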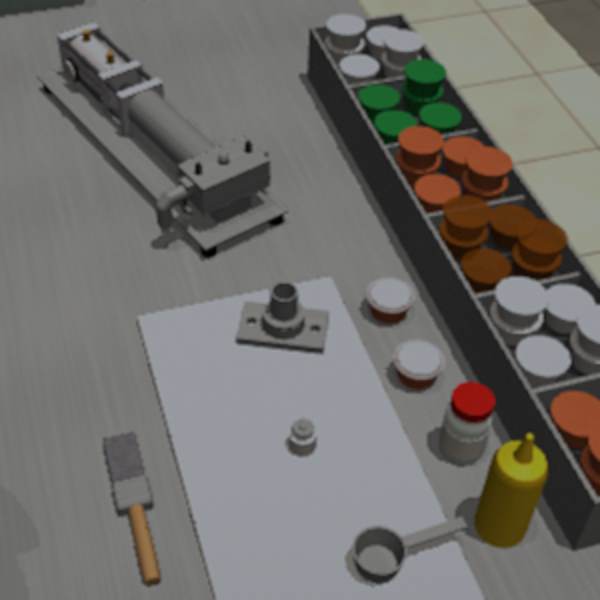

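The scene picture shows the board with the valve at about (274,222) full-picture pixels and the bonnet at about (339,230). The depositor is to the right: spigot at (427,202), dowels at (420,189) and (436,213). The side picture agrees: spigot at (301,128), valve at (341,268), bonnet at (331,210). The bystanders stand around the board edges.

```bash
cat >> h.py <<'E'
def tri(obs):
    A=np.zeros((3,3));b=np.zeros(3)
    for c,u,v in obs:
        o,d=ray(c,u,v);d=d/np.linalg.norm(d);M=np.eye(3)-np.outer(d,d);A+=M;b+=M@o
    return np.linalg.solve(A,b)
E
python3 - <<'E'
from h import *
np.set_printoptions(precision=4,suppress=True)
s=cap('scene');d=cap('side')
S=lambda u,v:(s,180+u/2,120+v/2); D=lambda u,v:(d,190+u/2,50+v/2)
for n,a,b,z in [('spigot',(495,165),(223,155),.123),('dow-',(481,139),(198,167),.128),('dow+',(512,187),(248,145),.128),('poppet',(188,196),(302,425),.05),('neck',(320,190),(285,290),.088)]:
    print(n,onz(*S(*a),z),onz(*D(*b),z),tri([S(*a),D(*b)]))
# bonnet flange corners scene (top z=.024)
for a in [(315,180),(352,192),(325,259),(285,245)]: print('fl',onz(*S(*a),.024))
for a in [(243,303),(329,316),(326,350),(237,340)]: print('fd',onz(*D(*a),.022))
for n,a,z in [('measure',(68,230),.03),('jar',(152,308),.1),('bottle',(62,300),.17),('pa',(247,312),.033),('pb',(331,310),.033),('brush',(170,93),.01)]: print(n,onz(*S(*a),z))
E
```

```text
spigot [0.5639 0.2408 0.123 ] [0.5602 0.2391 0.123 ] [0.5615 0.2421 0.1199]
dow- [0.5231 0.2274 0.128 ] [0.5185 0.2165 0.128 ] [0.5197 0.2285 0.1199]
dow+ [0.6033 0.2562 0.128 ] [0.5988 0.2453 0.128 ] [0.6007 0.2572 0.1203]
poppet [ 0.5378 -0.1917  0.05  ] [ 0.542  -0.1928  0.05  ] [ 0.5405 -0.1927  0.0522]
neck [ 0.5645 -0.0032  0.088 ] [ 0.5768 -0.0086  0.088 ] [ 0.5723 -0.0075  0.0931]
fl [ 0.5112 -0.0038  0.024 ]
fl [0.5361 0.049  0.024 ]
fl [ 0.6419 -0.0017  0.024 ]
fl [ 0.6151 -0.0569  0.024 ]
fd [0.5348 0.0448 0.022 ]
fd [ 0.6396 -0.0105  0.022 ]
fd [ 0.6163 -0.0667  0.022 ]
fd [ 0.5093 -0.0178  0.022 ]
measure [ 0.5688 -0.3675  0.03  ]
jar [ 0.7299 -0.2407  0.1   ]
bottle [ 0.7402 -0.3442  0.17  ]
pa [ 0.7177 -0.1176  0.033 ]
pb [ 0.7242 -0.0019  0.033 ]
brush [ 0.3263 -0.217   0.01  ]
```

Call:
drive_tool(xyz=[[33, -22, 4], [33, -22, 4], [33, -22, 4], [33, -22, 4], [33, -22, 4], [33, -22, 4], [33, -22, 4], [33, -22, 4]], roll=[0, 0, 0, 0, 0, 0, 0, 0])

```text
clock: 2.42
eef_pos: [0.3836, -0.3846, 0.3707]
tool_rot: [0.992, 0.127, -0.002, 0.006]
wrist_force: [0.3, -0.9, 0.1]
finger_gap: 0.0854
```

Call:
drive_tool(xyz=[[33, -22, 4], [33, -22, 4], [33, -22, 4], [33, -22, 4], [33, -22, 4], [33, -22, 4], [0, 0, 0], [0, 0, 0]], roll=[0, 0, 0, 0, 0, 0, 0, 0])

```text
clock: 3.08
eef_pos: [0.5537, -0.187, 0.3445]
tool_rot: [0.991, 0.134, 0.002, 0.005]
wrist_force: [-1.7, -1.1, -0.0]
finger_gap: 0.0851
```

```bash
cat >> h.py <<'E'
def tool(dw):
    "world shift -> tool mm"
    s=r.observe(); return np.round(R.from_quat(s['tool_rot']).inv().apply(dw)*1000,1)
def st():
    s=r.observe(); m=R.from_quat(s['tool_rot']).as_matrix()
    print('t',round(float(s['clock']),2),'p',np.round(s['eef_pos'],4),'yaw',round(float(np.arctan2(m[1,0],m[0,0])),4),'tilt',np.round(m[:2,2],4),'q',np.round(s['joint_pos'],2),'gap',round(float(s['finger_gap']),4),'F',np.round(s['wrist_force'],1),'tips',r.tips_ahead)
E
python3 - <<'E'
from h import *
np.set_printoptions(precision=4,suppress=True)
c=cap('wrist','w1'); st()
for t,z in [('valve',.025),('poppet',.05),('bonnet',.04)]:
    for d in r.regions_of('wrist',t)[:2]:
        e=d['extent']; v,u=np.nonzero(d['pixels']); print(t,d['confidence'],np.round(e),u.mean(),v.mean(),onz(c,u.mean(),v.mean(),z),onz(c,(e[0]+e[2])/2,(e[1]+e[3])/2,z))
cv2.imwrite('pics/v3.png',c['image'])
E
```

```text
t 3.13 p [ 0.554  -0.1859  0.3446] yaw 0.2702 tilt [ 0.0057 -0.007 ] q [ 0.44  0.34 -0.24  1.77  0.1   1.04 -1.13] gap 0.0853 F [ 0.6  0.7 -0.4] tips 0.1734
valve 0.76 [298. 184. 342. 226.] 320.7717601547389 204.48807221147646 [ 0.5397 -0.1938  0.025 ] [ 0.5389 -0.1935  0.025 ]
bonnet 0.79 [ 14.  10. 188. 191.] 99.71376216352837 100.28124605080248 [ 0.579  -0.0136  0.04  ] [ 0.5792 -0.0144  0.04  ]
```

View pics/v3.png

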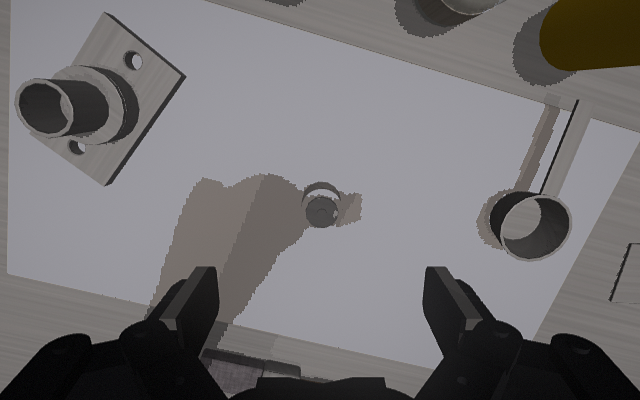

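The wrist picture shows the valve between and ahead of the open jaws: poppet disc near (321,211), body rim behind it. The bonnet is at upper left with its flange bores at (134,60) and (77,147), and the measuring cup is at the right, clear of the path.

```bash
cat >> h.py <<'E'
from scipy.optimize import least_squares
def circ(x,y,z,rad,n=40):
    a=np.linspace(0,2*np.pi,n); return np.c_[x+rad*np.cos(a),y+rad*np.sin(a),np.full(n,z)]
def vext(c,x,y,z0=.012):
    p=np.vstack([circ(x,y,z0,.017),circ(x,y,z0+.026,.017),circ(x,y,z0+.038,.013)])
    q=np.array([proj(c,k) for k in p]); return np.r_[q.min(0),q.max(0)]
def fitvalve(c,e,x0,z0=.012):
    f=least_squares(lambda p:vext(c,p[0],p[1],z0)-e,x0,x_scale=.01); return f.x,f.fun
E
python3 - <<'E'
from h import *
np.set_printoptions(precision=4,suppress=True)
c=cap('wrist'); st()
d=r.spot_in('wrist','valve')[0]; print(d); p,f=fitvalve(c,np.array(d['extent']),[.54,-.193]); print(p,f)
print(tool(np.r_[p,.188]-r.observe()['eef_pos']))
E
```

```text
t 3.33 p [ 0.5519 -0.1904  0.3449] yaw 0.2628 tilt [ 0.0044 -0.0099] q [ 0.44  0.34 -0.23  1.77  0.1   1.04 -1.13] gap 0.0855 F [-0.2 -0.4  0.1] tips 0.1734
{'extent': [300.3, 179.9, 336.7, 221.8], 'confidence': 0.96}
[ 0.5412 -0.194 ] [-2.5889 -2.9368  2.6014  2.888 ]
[-11.5  -1.  156.9]
```

Call:
drive_tool(xyz=[[-5, 0, 25], [-5, 0, 25], [-1, 0, 25], [0, 0, 15], [0, 0, 0], [0, 0, 0]], roll=[-0.04, -0.03, 0, 0, 0, 0])

```text
clock: 3.88
eef_pos: [0.5387, -0.2035, 0.2553]
tool_rot: [0.987, 0.16, 0.004, 0.009]
wrist_force: [0.1, -0.0, -0.1]
finger_gap: 0.086
```

```bash
cat >> h.py <<'E'
def avg(n=6):
    ps=[];qs=[]
    for i in range(n):
        s=r.observe();ps.append(s['eef_pos']);qs.append(s['tool_rot']*np.sign(s['tool_rot'][0]));c=r.capture('wrist')
    T=np.eye(4);m=R.from_quat(np.mean(qs,0)).as_matrix();T[:3,:3]=m;T[:3,3]=np.mean(ps,0)
    c['P']=T@np.array(c['mount']);c['T']=T
    print('avg p',np.round(T[:3,3],4),'sd',np.round(np.std(ps,0),4),'yaw',round(float(np.arctan2(m[1,0],m[0,0])),4),'tilt',np.round(m[:2,2],4))
    return c
E
python3 - <<'E'
from h import *
np.set_printoptions(precision=4,suppress=True)
c=avg(6); st()
d=r.spot_in('wrist','valve')[0]; print(d); p,f=fitvalve(c,np.array(d['extent']),[.54,-.193]); print(p,f)
print(tool(np.r_[p,.188]-c['T'][:3,3]))
cv2.imwrite('pics/w2.png',c['image'])
E
```

```text
avg p [ 0.5393 -0.2032  0.2562] sd [0.0006 0.0004 0.0006] yaw 0.322 tilt [ 0.012  -0.0162]
t 4.18 p [ 0.54   -0.2024  0.2567] yaw 0.3233 tilt [ 0.0135 -0.0163] q [ 0.46  0.42 -0.23  1.86  0.14  0.85 -1.08] gap 0.0853 F [-0.5  0.2 -0.3] tips 0.1734
{'extent': [270.5, 191.7, 328.3, 258.4], 'confidence': 0.68}
[ 0.5392 -0.1945] [-1.0812 -2.316   1.1016  2.217 ]
[ 2.1 -9.6 68. ]
```

Call:
drive_tool(xyz=[[1, -12, 0], [0, 0, 34], [0, 0, 33], [0, 0, 0]], roll=[0, 0, 0, 0])

```text
clock: 4.57
eef_pos: [0.5404, -0.189, 0.1924]
tool_rot: [0.987, 0.161, 0.01, 0.011]
wrist_force: [-1.1, 0.0, -0.7]
finger_gap: 0.0852
```

```bash
python3 - <<'E'
from h import *
np.set_printoptions(precision=4,suppress=True)
c=avg(4); st()
cv2.imwrite('pics/w3.png',c['image'])
d=r.spot_in('wrist','valve'); 
for k in d[:1]:
  p,f=fitvalve(c,np.array(k['extent']),[.54,-.193]); print(k,p,f, np.linalg.inv(c['T'])@np.r_[p,.031,1])
E
```

```text
avg p [ 0.5418 -0.1896  0.1953] sd [0.001  0.0005 0.002 ] yaw 0.3243 tilt [ 0.0281 -0.0197]
t 4.77 p [ 0.5434 -0.1908  0.1983] yaw 0.3235 tilt [ 0.034 -0.022] q [ 0.43  0.5  -0.21  1.91  0.18  0.71 -1.14] gap 0.0853 F [ 0.5 -0.8  0.2] tips 0.1734
{'extent': [275.6, 242.8, 354.7, 347.1], 'confidence': 0.91} [ 0.5395 -0.1922] [-1.92   -2.7591  1.9716  2.67  ] [-0.0064 -0.0028  0.1642  1.    ]
```

View pics/w3.png

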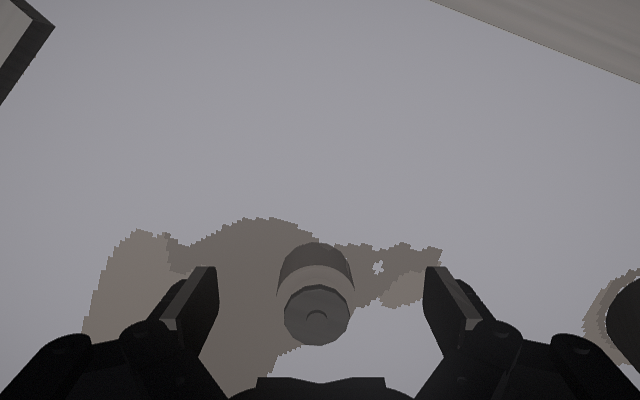

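The valve is between the jaws at about (317,300), with the fingers at (210,290) and (433,290) and clear of it. The tool has tilted by about 0.04 rad on the way down, because zero rows freeze the arm while it lags. I'll go up and see whether that reverses, then come down in single settled rows.

Call:
drive_tool(xyz=[[-6, -3, -22], [0, 0, -22], [0, 0, -22]], roll=[0, 0, 0])

```text
clock: 5.07
eef_pos: [0.5332, -0.1883, 0.2659]
tool_rot: [0.987, 0.16, 0.013, 0.013]
wrist_force: [1.2, -0.8, 0.1]
finger_gap: 0.0854
```

```bash
python3 - <<'E'
from h import *
st()
for i in range(6): r.capture('wrist'); st()
E
```

```text
t 5.07 p [ 0.5332 -0.1883  0.2659] yaw 0.3227 tilt [ 0.0304 -0.021 ] q [ 0.45  0.39 -0.23  1.89  0.14  0.84 -1.1 ] gap 0.0854 F [ 1.2 -0.8  0.1] tips 0.1734
t 5.12 p [ 0.5352 -0.1888  0.271 ] yaw 0.3226 tilt [ 0.0388 -0.024 ] q [ 0.45  0.39 -0.23  1.89  0.14  0.84 -1.1 ] gap 0.0857 F [1.6 0.6 2.8] tips 0.1734
t 5.17 p [ 0.5354 -0.1889  0.2696] yaw 0.3226 tilt [ 0.0397 -0.0241] q [ 0.45  0.39 -0.23  1.89  0.14  0.84 -1.1 ] gap 0.0853 F [0.3 0.6 0.7] tips 0.1734
t 5.22 p [ 0.5346 -0.1887  0.2675] yaw 0.3226 tilt [ 0.0364 -0.0231] q [ 0.45  0.39 -0.23  1.89  0.14  0.84 -1.1 ] gap 0.0853 F [-0.2  0.3 -0.2] tips 0.1734
t 5.27 p [ 0.5338 -0.1886  0.2658] yaw 0.3225 tilt [ 0.0331 -0.0221] q [ 0.45  0.39 -0.23  1.89  0.14  0.84 -1.1 ] gap 0.0856 F [-0.6  0.   0.1] tips 0.1734
t 5.32 p [ 0.5334 -0.1885  0.2646] yaw 0.3226 tilt [ 0.0307 -0.0213] q [ 0.45  0.39 -0.23  1.89  0.14  0.84 -1.1 ] gap 0.085 F [ 0.5  0.  -0. ] tips 0.1734
t 5.37 p [ 0.5331 -0.1883  0.2638] yaw 0.3228 tilt [ 0.0293 -0.0208] q [ 0.45  0.39 -0.23  1.89  0.14  0.84 -1.1 ] gap 0.0856 F [-1.3  0.1 -0.2] tips 0.1734
```

Call:
drive_tool(xyz=[[0, 0, 30]], roll=[0])

```text
clock: 5.45
eef_pos: [0.5365, -0.1897, 0.2379]
tool_rot: [0.987, 0.16, 0.017, 0.015]
wrist_force: [0.2, -0.6, 1.0]
finger_gap: 0.0855
```

```bash
python3 - <<'E'
from h import *
st()
for i in range(5): r.capture('wrist'); st()
E
```

```text
t 5.45 p [ 0.5365 -0.1897  0.2379] yaw 0.3225 tilt [ 0.0391 -0.0239] q [ 0.44  0.43 -0.23  1.91  0.15  0.78 -1.12] gap 0.0855 F [ 0.2 -0.6  1. ] tips 0.1734
t 5.5 p [ 0.5326 -0.1887  0.2294] yaw 0.3226 tilt [ 0.0247 -0.0192] q [ 0.44  0.44 -0.22  1.91  0.16  0.77 -1.12] gap 0.0854 F [-1.4  0.4 -2.8] tips 0.1734
t 5.55 p [ 0.5316 -0.1885  0.2298] yaw 0.3226 tilt [ 0.0203 -0.0181] q [ 0.44  0.44 -0.22  1.91  0.15  0.78 -1.12] gap 0.0855 F [-1.   0.2 -0.5] tips 0.1734
t 5.6 p [ 0.5323 -0.1887  0.2313] yaw 0.3226 tilt [ 0.0225 -0.0187] q [ 0.44  0.44 -0.23  1.91  0.15  0.78 -1.12] gap 0.0851 F [-0.3 -0.2  0.3] tips 0.1734
t 5.65 p [ 0.5332 -0.1888  0.2327] yaw 0.3227 tilt [ 0.0256 -0.0196] q [ 0.44  0.44 -0.23  1.91  0.15  0.78 -1.12] gap 0.0854 F [-0.5  0.2 -0.3] tips 0.1734
t 5.7 p [ 0.5338 -0.1889  0.2336] yaw 0.3227 tilt [ 0.028  -0.0202] q [ 0.44  0.44 -0.23  1.91  0.15  0.78 -1.12] gap 0.0853 F [0.4 0.2 0. ] tips 0.1734
```

Call:
drive_tool(xyz=[[0, 0, 30]], roll=[0])

```text
clock: 5.78
eef_pos: [0.5381, -0.1904, 0.209]
tool_rot: [0.987, 0.16, 0.018, 0.015]
wrist_force: [1.7, -0.6, 0.6]
finger_gap: 0.0852
```

```bash
python3 - <<'E'
from h import *
st()
for i in range(2): r.capture('wrist')
st()
E
```

```text
t 5.78 p [ 0.5381 -0.1904  0.209 ] yaw 0.3227 tilt [ 0.04  -0.024] q [ 0.43  0.48 -0.22  1.92  0.17  0.72 -1.13] gap 0.0852 F [ 1.7 -0.6  0.6] tips 0.1734
t 5.88 p [ 0.5334 -0.1892  0.2015] yaw 0.3228 tilt [ 0.0226 -0.0186] q [ 0.43  0.48 -0.22  1.93  0.17  0.72 -1.13] gap 0.0854 F [-0.9  0.1 -0.1] tips 0.1734
```

Call:
drive_tool(xyz=[[0, 0, -40], [0, 0, 0]], roll=[0, 0])

```text
clock: 6.05
eef_pos: [0.5321, -0.1882, 0.2418]
tool_rot: [0.987, 0.161, 0.007, 0.01]
wrist_force: [1.3, -0.0, 0.3]
finger_gap: 0.0855
```

```bash
python3 - <<'E'
from h import *
st()
for i in range(7): r.capture('wrist'); 
st()
E
```

```text
t 6.05 p [ 0.5321 -0.1882  0.2418] yaw 0.3231 tilt [ 0.0174 -0.0164] q [ 0.45  0.43 -0.23  1.9   0.15  0.81 -1.11] gap 0.0855 F [ 1.3 -0.   0.3] tips 0.1734
t 6.4 p [ 0.5289 -0.1876  0.2353] yaw 0.323 tilt [ 0.0068 -0.0135] q [ 0.45  0.43 -0.23  1.91  0.15  0.8  -1.11] gap 0.0854 F [-0.7 -0.5 -0.2] tips 0.1734
```

```bash
cat >> h.py <<'E'
def vmeas(n=4,z0=.012,x0=(.54,-.193)):
    c=avg(n); k=r.spot_in('wrist','valve')[0]
    p,f=fitvalve(c,np.array(k['extent']),x0,z0); print(k,'p',p,'res',np.round(f,1),'tool',np.round((np.linalg.inv(c['T'])@np.r_[p,z0+.019,1])[:3]*1000,1)); return c
E
python3 -c "
from h import *
vmeas()"
```

```text
avg p [ 0.5289 -0.1876  0.2352] sd [0.     0.     0.0001] yaw 0.323 tilt [ 0.0067 -0.0134]
{'extent': [300.4, 188.5, 365.6, 266.1], 'confidence': 0.71} p [ 0.53980947 -0.19320537] res [-1.  -1.3  1.   1.3] tool [  8.1   5.7 204.4]
```

Call:
drive_tool(xyz=[[8, 6, 25]], roll=[0])

```text
clock: 6.73
eef_pos: [0.5399, -0.1914, 0.2138]
tool_rot: [0.987, 0.161, 0.005, 0.009]
wrist_force: [-0.0, -1.2, 0.8]
finger_gap: 0.0851
```

```bash
python3 -c "
from h import *
for i in range(7): r.capture('wrist')
vmeas(1)"
```

```text
avg p [ 0.5387 -0.191   0.2111] sd [0. 0. 0.] yaw 0.323 tilt [ 0.0077 -0.0136]
{'extent': [285.3, 216.6, 357.2, 309.8], 'confidence': 0.61} p [ 0.54017743 -0.1932412 ] res [-2.1 -1.5  2.1  1.6] tool [ 1.000e-01 -2.000e-01  1.801e+02]
```

Call:
drive_tool(xyz=[[0, 0, 23]], roll=[0])

```text
clock: 7.27
eef_pos: [0.5413, -0.192, 0.1923]
tool_rot: [0.987, 0.161, 0.007, 0.01]
wrist_force: [0.7, 0.4, -0.0]
finger_gap: 0.0852
```

```bash
python3 -c "
from h import *
for i in range(7): r.capture('wrist')
vmeas(1)"
```

```text
avg p [ 0.5394 -0.1915  0.1891] sd [0. 0. 0.] yaw 0.323 tilt [ 0.0093 -0.0142]
{'extent': [280.3, 235.1, 362.2, 346.2], 'confidence': 0.77} p [ 0.54032895 -0.19362598] res [-2.8 -2.2  2.9  2.2] tool [ -0.4  -0.3 158.1]
```

Call:
drive_tool(xyz=[[0, 0, 0], [0, 0, 0], [0, 0, 0], [0, 0, 0], [0, 0, 0], [0, 0, 0]], roll=[0, 0, 0, 0, 0, 0], claw=-1, newtons=35)

```text
clock: 8.22
eef_pos: [0.5398, -0.1916, 0.1907]
tool_rot: [0.987, 0.161, 0.004, 0.008]
wrist_force: [-0.3, -0.1, -0.6]
finger_gap: 0.0334
```

```bash
python3 -c "
from h import *
for i in range(3): r.capture('wrist')
st()"
```

```text
t 8.37 p [ 0.5399 -0.1916  0.1906] yaw 0.3228 tilt [ 0.0113 -0.0149] q [ 0.43  0.51 -0.21  1.91  0.18  0.72 -1.13] gap 0.0335 F [-0.4  1.   0.5] tips 0.1734
```

Call:
drive_tool(xyz=[[0, 0, -25], [0, 0, -40], [0, 0, -40], [0, 0, -40], [0, 0, -10]], roll=[0, 0, 0, 0, 0])

```text
clock: 8.78
eef_pos: [0.536, -0.1888, 0.3448]
tool_rot: [0.987, 0.161, -0.003, 0.004]
wrist_force: [0.7, 0.6, -0.1]
finger_gap: 0.0336
```

```bash
python3 -c "
from h import *
for i in range(6): r.capture('wrist')
st()"
```

```text
t 9.08 p [ 0.5333 -0.1883  0.3361] yaw 0.3237 tilt [-0.0178 -0.0052] q [ 0.46  0.32 -0.25  1.81  0.1   1.04 -1.07] gap 0.0332 F [-0.1 -0.1 -1.8] tips 0.1734
```

Call:
drive_tool(xyz=[[9, -36, 0], [9, -36, 0], [9, -36, 0], [9, -36, 0], [9, -36, 0], [9, -36, 0], [9, -36, 0]], roll=[0, 0, 0, 0, 0, 0, 0])

```text
clock: 9.67
eef_pos: [0.51, 0.0675, 0.3193]
tool_rot: [0.988, 0.15, -0.022, 0.001]
wrist_force: [0.8, 0.6, -0.4]
finger_gap: 0.0335
```

```bash
python3 -c "
from h import *
for i in range(6): r.capture('wrist')
st()
print(tool(np.array([.561,.240,.35])-r.observe()['eef_pos']))"
```

```text
t 9.97 p [0.511  0.0647 0.3201] yaw 0.2993 tilt [-0.0415 -0.0094] q [ 0.12  0.27 -0.38  1.93  0.12  1.01 -1.59] gap 0.0335 F [ 0.2 -1.3 -0.9] tips 0.1734
[  98.1 -152.9  -33.6]
```

Call:
drive_tool(xyz=[[9, -38, -4], [9, -38, -4], [10, -38, -4], [10, -38, -4]], roll=[0, 0, 0, 0])

```text
clock: 10.3
eef_pos: [0.5088, 0.2056, 0.3303]
tool_rot: [0.991, 0.131, -0.025, 0.007]
wrist_force: [0.2, 0.8, -0.1]
finger_gap: 0.0334
```

```bash
python3 -c "
from h import *
np.set_printoptions(precision=4,suppress=True)
for i in range(6): r.capture('wrist')
st(); c=avg(1); cv2.imwrite('pics/w4.png',c['image'])
np.savez('w4.npz',P=c['P'],T=c['T'])
for p in [[.561,.241,.123],[.521,.226,.128],[.601,.256,.128]]: print(proj(c,p))
print(tool(np.array([.561,.240,.35])-r.observe()['eef_pos']))"
```

```text
t 10.6 p [0.5087 0.2043 0.3301] yaw 0.2638 tilt [-0.0483 -0.0214] q [-0.1   0.33 -0.44  1.84  0.15  1.06 -1.91] gap 0.0336 F [ 0.7  0.6 -0.5] tips 0.1734
avg p [0.5087 0.2043 0.3301] sd [0. 0. 0.] yaw 0.2638 tilt [-0.0483 -0.0214]
[271.5097 103.8326]
[282.5107 193.2646]
[255.299   -1.7648]
[ 58.7 -20.8 -23.1]
```

View pics/w4.png

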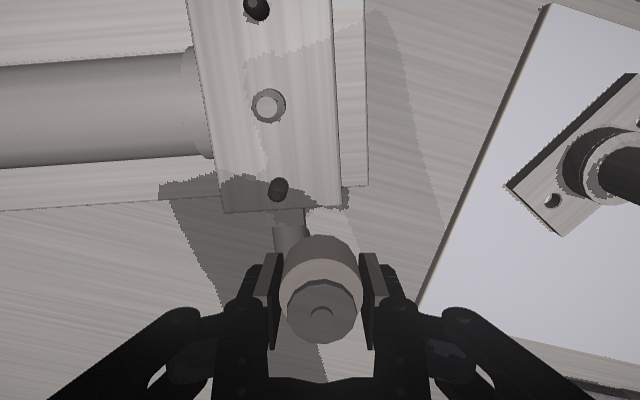

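The picture shows the seat clearly: spigot top at about (265,107), dowels at about (279,188) and (256,8). The gripped valve is at (320,300), and the bonnet is at the far right. I'll zoom in on the seat for accuracy.

```bash
python3 -c "
from h import *
a=cv2.imread('pics/w4.png')[0:220,200:350]
cv2.imwrite('pics/v6.png',cv2.resize(cv2.convertScaleAbs(a,alpha=1.3),None,fx=2.7*1,fy=2.7,interpolation=cv2.INTER_CUBIC))"
```

```text
(no output)
```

View pics/v6.png

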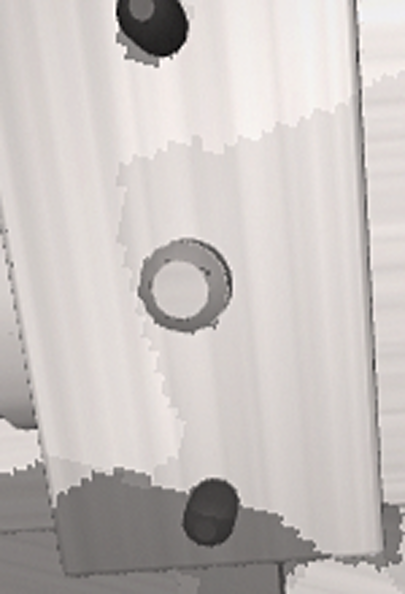

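```bash
cat >> h.py <<'E'
def seat(c,sp,d1,d2):
    a=onz(c,*sp,.123);b=onz(c,*d1,.128);e=onz(c,*d2,.128);m=(b+e)/2
    print('spig',np.round(a,4),'d1',np.round(b,4),'d2',np.round(e,4),'mid',np.round(m,4),'len',np.linalg.norm(b-e),'yaw',np.arctan2(*(e-b)[[1,0]]))
    return a,m
def vhand(c):
    "valve held: fit extent in tool frame"
    k=r.spot_in('wrist','valve')[0]; c2=dict(c); F=np.diag([1,-1,-1,1.]); c2['P']=F@np.array(c['mount'])
    p,f=fitvalve(c2,np.array(k['extent']),[0,0],-.1786); print('valve in hand, tool xy',p*[1,-1],np.round(f,1),k['confidence'])
E
python3 -c "
from h import *
z=np.load('w4.npz')
c=r.capture('wrist'); c['P']=z['P']; 
seat(c,(266.7,107),(275.9,193.3),(252.6,3)); vhand(c)"
```

```text
spig [0.559  0.2429 0.123 ] d1 [0.5201 0.2292 0.128 ] d2 [0.599  0.2567 0.128 ] mid [0.5596 0.2429 0.128 ] len 0.08355190040226707 yaw 0.3362268744206572
valve in hand, tool xy [-0.00135703 -0.00073505] [-3.2 -1.1  3.2  1.3] 0.58
```

Call:
drive_tool(xyz=[[0, 0, -40]], roll=[0])

```text
clock: 10.83
eef_pos: [0.5081, 0.2026, 0.3637]
tool_rot: [0.991, 0.131, -0.033, 0.009]
wrist_force: [-0.1, -0.7, -1.5]
finger_gap: 0.0333
```

```bash
python3 -c "
from h import *
for i in range(2): r.capture('wrist')
st()"
```

```text
t 10.93 p [0.5125 0.2052 0.375 ] yaw 0.2613 tilt [-0.0394 -0.0175] q [-0.09  0.29 -0.45  1.78  0.13  1.15 -1.89] gap 0.0333 F [1.3 0.3 0.4] tips 0.1734
```

Call:
drive_tool(xyz=[[0, 0, 40], [0, 0, 0]], roll=[-0.04, 0])

```text
clock: 11.1
eef_pos: [0.5126, 0.2029, 0.3375]
tool_rot: [0.989, 0.149, -0.017, 0.005]
wrist_force: [-0.2, -0.9, -2.5]
finger_gap: 0.0336
```

```bash
python3 -c "
from h import *
for i in range(6): r.capture('wrist')
st()"
```

```text
t 11.4 p [0.515  0.2058 0.3439] yaw 0.2991 tilt [-0.0207 -0.0102] q [-0.09  0.32 -0.45  1.82  0.15  1.06 -1.87] gap 0.0332 F [-0.2 -0.1 -0.9] tips 0.1734
```

```bash
cat >> h.py <<'E'
def intool(p):
    s=r.observe();return np.round(R.from_quat(s['tool_rot']).inv().apply(np.array(p)-s['eef_pos'])*1000,1)
E
python3 -c "
from h import *
st();print(intool([.5592,.2429,.110]),intool([.5592,.2429,.123]))"
```

```text
t 11.4 p [0.515  0.2058 0.3439] yaw 0.2991 tilt [-0.0207 -0.0102] q [-0.09  0.32 -0.45  1.82  0.15  1.06 -1.87] gap 0.0332 F [-0.2 -0.1 -0.9] tips 0.1734
[ 58.5 -23.3 232.6] [ 58.2 -23.2 219.6]
```

Call:
drive_tool(xyz=[[30, -11, 0], [29, -11, 0]], roll=[-0.037, 0])

```text
clock: 11.57
eef_pos: [0.562, 0.2416, 0.3432]
tool_rot: [0.986, 0.166, -0.013, 0.006]
wrist_force: [1.2, 0.7, -0.0]
finger_gap: 0.0333
```

```bash
python3 -c "
from h import *
for i in range(7): r.capture('wrist')
st();print(intool([.5592,.2429,.110]),intool([.5592,.2429,.123]))"
```

```text
t 11.92 p [0.5608 0.2413 0.3422] yaw 0.3337 tilt [-0.026  -0.0175] q [-0.14  0.42 -0.45  1.68  0.2   1.12 -1.88] gap 0.0333 F [-0.3 -0.   0.4] tips 0.1734
[  6.1  -3.9 232.1] [  5.7  -3.8 219.1]
```

Call:
drive_tool(xyz=[[3, -1, -40]], roll=[0])

```text
clock: 12.0
eef_pos: [0.5613, 0.2411, 0.3747]
tool_rot: [0.986, 0.166, -0.022, 0.009]
wrist_force: [0.0, -1.4, -1.9]
finger_gap: 0.0334
```

```bash
python3 -c "
from h import *
for i in range(2): r.capture('wrist')
st()"
```

```text
t 12.1 p [0.5654 0.2446 0.3877] yaw 0.3331 tilt [-0.0169 -0.0135] q [-0.13  0.38 -0.45  1.62  0.18  1.2  -1.87] gap 0.0332 F [1.  1.2 0.3] tips 0.1734
```

Call:
drive_tool(xyz=[[0, 0, 40], [0, 0, 0]], roll=[0, 0])

```text
clock: 12.27
eef_pos: [0.565, 0.2436, 0.3512]
tool_rot: [0.986, 0.165, -0.005, 0.005]
wrist_force: [-2.2, -1.1, -3.3]
finger_gap: 0.0336
```

```bash
python3 -c "
from h import *
for i in range(8): r.capture('wrist')
st();print(intool([.5592,.2429,.110]),intool([.5592,.2429,.123]))
c=avg(1);vhand(c);cv2.imwrite('pics/w5.png',c['image'])"
```

```text
t 12.67 p [0.5676 0.2458 0.3575] yaw 0.332 tilt [ 0.0016 -0.0055] q [-0.14  0.41 -0.45  1.66  0.2   1.12 -1.88] gap 0.0335 F [ 0.2  1.2 -1.3] tips 0.1734
[ -8.8  -1.4 247.5] [ -8.8  -1.3 234.5]
avg p [0.5676 0.2458 0.3575] sd [0. 0. 0.] yaw 0.332 tilt [ 0.0016 -0.0055]
valve in hand, tool xy [-0.00101946 -0.00042145] [-2.5 -4.4  2.5  4.3] 0.65
```

Call:
drive_tool(xyz=[[-7.5, -1, 25]], roll=[0])

```text
clock: 12.85
eef_pos: [0.5628, 0.2454, 0.3368]
tool_rot: [0.986, 0.165, 0.006, 0.001]
wrist_force: [0.9, 0.4, -0.7]
finger_gap: 0.0331
```

```bash
python3 -c "
from h import *
for i in range(8): r.capture('wrist')
st();print(intool([.5592,.2429,.110]),intool([.5592,.2429,.123]))"
```

```text
t 13.25 p [0.5607 0.2444 0.3332] yaw 0.3319 tilt [ 0.0028 -0.0048] q [-0.14  0.42 -0.44  1.7   0.21  1.07 -1.89] gap 0.0335 F [ 0.6 -1.1 -1.1] tips 0.1734
[ -2.1  -0.3 223.2] [-2.100e+00 -2.000e-01  2.102e+02]
```

Call:
drive_tool(xyz=[[0, 0, 22]], roll=[0])

```text
clock: 13.33
eef_pos: [0.5627, 0.2456, 0.3159]
tool_rot: [0.986, 0.165, 0.006, 0.001]
wrist_force: [0.5, 1.1, -1.0]
finger_gap: 0.0336
```

```bash
python3 -c "
from h import *
for i in range(8): r.capture('wrist')
st();print(intool([.5592,.2429,.110]),intool([.5592,.2429,.123]))
c=avg(1);vhand(c);cv2.imwrite('pics/w6.png',c['image']);np.savez('w6.npz',P=c['P'],T=c['T'])"
```

```text
t 13.73 p [0.561  0.2445 0.3121] yaw 0.3318 tilt [ 0.0041 -0.0042] q [-0.15  0.44 -0.44  1.72  0.22  1.03 -1.9 ] gap 0.0332 F [ 0.3 -0.1 -0.3] tips 0.1734
[-2.800e+00 -1.000e-01  2.021e+02] [-2.700e+00 -1.000e-01  1.891e+02]
avg p [0.561  0.2445 0.3121] sd [0. 0. 0.] yaw 0.3318 tilt [ 0.0041 -0.0042]
valve in hand, tool xy [-0.00128751 -0.00095109] [-2.  -3.2  2.   3.1] 0.7
```

View pics/w6.png

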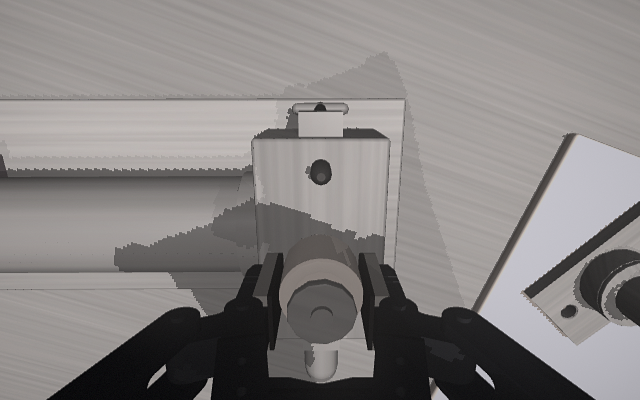

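Seat straight ahead: far dowel at (320,173), block edges at columns 252 and 389. The valve is centred at column 322, above the spigot. I'll check the offset from the dowel before lowering.

```bash
python3 -c "
from h import *
z=np.load('w6.npz');c=r.capture('wrist');c['P']=z['P']
for v in (177,179,181):
  p=onz(c,320.5,v,.128); print(v,p,p-.043*np.array([np.cos(.336),np.sin(.336),0]))
a=cv2.imread('pics/w6.png')[150:200,295:345,1]; print(a[4:44:2,8:44:2])"
```

```text
177 [0.59961472 0.25733945 0.128     ] [0.55901923 0.24316177 0.128     ]
179 [0.59875703 0.25704338 0.128     ] [0.55816154 0.2428657  0.128     ]
181 [0.59789636 0.25674628 0.128     ] [0.55730087 0.24256861 0.128     ]
[[167 169 168 165 166 168 168 168 170 172 168 165 161 162 163 165 163 164]
 [167 170 168 165 167 168 167 169 170 173 169 165 162 163 162 164 164 164]
 [166 169 168 165 167 168 168 171 177 180 173 167 165 163 162 164 164 162]
 [166 169 169 164 167 171 112  65  49  44  65  90 169 163 162 164 164 163]
 [166 169 168 164 170 116  46  49  51  52  51  50  63 169 163 165 163 162]
 [165 169 168 164 176  45  51  52  54  54  53  51  51  71 164 164 163 163]
 [167 171 104 104  66  49  53  55  56  57  55  56  52  44 167 164 165 162]
 [166 173  94  96  47  53  56  55  58  58  58  57  55  49 171 164 165 163]
 [166 177  98  97  47  54  56  60  58  62  62  59  57  52 135 165 163 162]
 [167  88  96  98  49  54  59  61  60  64  64  59  59  53 101 166 165 162]
 [166 171 167  96  50  55  57  64  83  85  83  62  59  53  46 166 165 163]
 [165 168 172  97  47  52  56  84  84  83  84  71  58  51 130 166 163 163]
 [167 167 171  88  49  49  52  86  85  82  85  66  55  48 168 165 165 163]
 [165 167 168 165 168  41  50  53  83  85  81  54  49  64 167 166 164 163]
 [165 168 167 164 168 168  41  48  52  55  51  50  63 166 164 165 164 162]
 [165 168 167 163 167 170 167 131  38  40  97 165 166 162 163 165 163 163]
 [165 168 167 164 164 168 169 171 173 170 172 167 162 163 163 165 164 162]
 [166 168 168 163 166 168 168 168 169 171 169 166 162 162 163 165 162 161]
 [166 168 167 164 165 167 167 169 171 171 170 166 163 162 164 164 162 162]
 [165 168 167 163 164 168 167 168 169 172 170 166 163 163 163 165 163 163]]
```

Call:
drive_tool(xyz=[[-1.5, 0.5, 14]], roll=[0])

```text
clock: 13.97
eef_pos: [0.5609, 0.2443, 0.3005]
tool_rot: [0.986, 0.165, 0.004, 0.002]
wrist_force: [0.6, 0.2, -0.5]
finger_gap: 0.0335
```

```bash
python3 -c "
from h import *
for i in range(8): r.capture('wrist')
st();print(intool([.5591,.243,.110]))
c=avg(1);vhand(c)"
```

```text
t 14.37 p [0.5598 0.2435 0.2983] yaw 0.3319 tilt [ 0.0044 -0.0041] q [-0.15  0.45 -0.44  1.74  0.23  1.   -1.91] gap 0.0332 F [ 0.9 -0.2  0.1] tips 0.1734
[ -1.4  -0.7 188.3]
avg p [0.5598 0.2435 0.2983] sd [0. 0. 0.] yaw 0.3319 tilt [ 0.0044 -0.0041]
valve in hand, tool xy [-0.00095389 -0.00071553] [-1.4 -3.1  1.4  3. ] 0.96
```

Call:
drive_tool(xyz=[[0, 0, 6]], roll=[0])

```text
clock: 14.55
eef_pos: [0.5603, 0.2438, 0.2933]
tool_rot: [0.986, 0.165, 0.003, 0.002]
wrist_force: [1.3, 0.4, -1.3]
finger_gap: 0.0337
```

```bash
python3 -c "
from h import *
for i in range(6): r.capture('wrist')
st();print(intool([.5591,.243,.110]))"
```

```text
t 14.85 p [0.5598 0.2435 0.2921] yaw 0.3319 tilt [ 0.0041 -0.0043] q [-0.15  0.46 -0.43  1.74  0.23  0.99 -1.91] gap 0.0332 F [-1.3 -0.3 -0.9] tips 0.1734
[ -1.3  -0.8 182.1]
```

Call:
drive_tool(xyz=[[0, 0, 4]], roll=[0])

```text
clock: 14.93
eef_pos: [0.5602, 0.2437, 0.2888]
tool_rot: [0.986, 0.165, 0.003, 0.002]
wrist_force: [0.2, -0.1, -0.9]
finger_gap: 0.0333
```

```bash
python3 -c "
from h import *
for i in range(6): r.capture('wrist')
st();print(intool([.5591,.243,.110]))"
```

```text
t 15.23 p [0.5601 0.2438 0.2884] yaw 0.332 tilt [ 0.0053 -0.0033] q [-0.15  0.46 -0.43  1.75  0.24  0.98 -1.91] gap 0.0332 F [1.  0.4 1.5] tips 0.1734
[ -1.9  -0.4 178.4]
```

Call:
drive_tool(xyz=[[0, 0, 0], [0, 0, 0], [0, 0, 0], [0, 0, 0], [0, 0, 0]], roll=[0, 0, 0, 0, 0], claw=1)

```text
clock: 15.65
eef_pos: [0.5594, 0.2428, 0.2872]
tool_rot: [0.986, 0.165, 0.001, 0.003]
wrist_force: [-0.5, -1.2, -0.3]
finger_gap: 0.0854
```

```bash
python3 -c "
from h import *
for i in range(3): r.capture('wrist')
st();c=avg(1);cv2.imwrite('pics/w7.png',c['image']);k=r.spot_in('wrist','valve')[0]
p,f=fitvalve(c,np.array(k['extent']),[.559,.243],.110);print(k,p,f)
for n in('scene','side'):
  c=cap(n);k=r.spot_in(n,'valve')[0];p,f=fitvalve(c,np.array(k['extent']),[.559,.243],.110);print(k,p,f)"
```

```text
t 15.8 p [0.5594 0.2429 0.2873] yaw 0.3317 tilt [ 0.0024 -0.0057] q [-0.15  0.47 -0.43  1.75  0.24  0.98 -1.91] gap 0.0851 F [-0.1  0.8 -0.2] tips 0.1734
avg p [0.5594 0.2429 0.2873] sd [0. 0. 0.] yaw 0.3317 tilt [ 0.0024 -0.0057]Traceback (most recent call last):
  File "<string>", line 4, in <module>
    st();c=avg(1);cv2.imwrite('pics/w7.png',c['image']);k=r.spot_in('wrist','valve')[0]
                                                          ~~~~~~~~~~~~~~~~~~~~~~~~~~^^^
IndexError: list index out of range
```

Call:
drive_tool(xyz=[[0, 0, -15], [0, 0, -20], [-10, 0, -35]], roll=[0, 0, 0])

```text
clock: 16.15
eef_pos: [0.5486, 0.2384, 0.3512]
tool_rot: [0.986, 0.165, -0.007, 0.005]
wrist_force: [0.5, 0.3, -0.1]
finger_gap: 0.0851
```

```bash
python3 -c "
from h import *
for i in range(8): r.capture('wrist')
st();c=avg(1);cv2.imwrite('pics/w8.png',c['image']);
for k in r.spot_in('wrist','valve')[:1]:
  p,f=fitvalve(c,np.array(k['extent']),[.559,.243],.110);print(k,p,f)
cv2.imwrite('pics/v8.png',c['image'][120:400,200:440].repeat(2,0).repeat(2,1))
print(tool(np.array([.574,-.006,.36])-r.observe()['eef_pos']))
c=cap('side');k=r.spot_in('side','bonnet');print(k)"
```

```text
t 16.55 p [0.5485 0.2389 0.3526] yaw 0.332 tilt [-0.008  -0.0101] q [-0.13  0.38 -0.45  1.71  0.19  1.1  -1.88] gap 0.0854 F [-0.2  0.4  0.3] tips 0.1734
avg p [0.5485 0.2389 0.3526] sd [0. 0. 0.] yaw 0.332 tilt [-0.008  -0.0101]
{'extent': [285.8, 169.1, 346.8, 238.8], 'confidence': 0.62} [0.55956923 0.24411618] [-0.30958461 -0.74027055  0.31149379  0.70945717]
[-55.9 240.   -5. ]
[{'extent': [304.1, 192.0, 353.2, 225.4], 'confidence': 0.62}, {'extent': [366.2, 307.3, 425.9, 344.0], 'confidence': 0.46}]
```

View pics/v8.png

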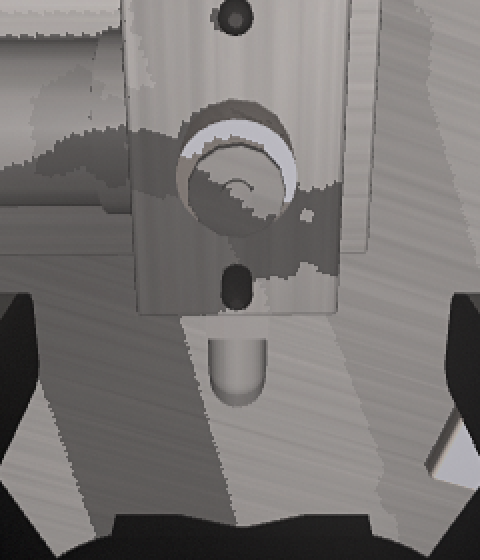

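The valve stands on the spigot: centred on the block between the dowels, white rim and poppet visible, and the fit at 110 mm leaves under 1 px. Next is the bonnet.

Call:
drive_tool(xyz=[[-7, 30, 0], [-4, 30, 0], [-1, 31, 0], [2, 31, 0], [5, 30, 0], [8, 30, 0], [11, 29, 0], [14, 27, 0]], roll=[0.1, 0.1, 0.1, 0.1, 0.1, 0.1, 0.1, 0.1])

```text
clock: 17.42
eef_pos: [0.5704, -0.0045, 0.352]
tool_rot: [0.971, -0.24, -0.005, 0.002]
wrist_force: [1.3, -0.4, 0.5]
finger_gap: 0.0849
```

```bash
python3 -c "
from h import *
for i in range(8): r.capture('wrist')
st();c=avg(1);cv2.imwrite('pics/w9.png',c['image']);np.savez('w9.npz',P=c['P'],T=c['T'])
k=r.spot_in('wrist','bonnet');print(k)"
```

```text
t 17.82 p [ 0.5705 -0.0011  0.3521] yaw -0.4763 tilt [-0.0096 -0.0002] q [ 0.11  0.31 -0.22  1.78  0.08  1.06 -2.19] gap 0.0853 F [-0.1 -0.3  0.1] tips 0.1734
avg p [ 0.5705 -0.0011  0.3521] sd [0. 0. 0.] yaw -0.4763 tilt [-0.0096 -0.0002]
[{'extent': [281.5, 102.8, 365.0, 243.0], 'confidence': 0.96}]
```

View pics/w9.png

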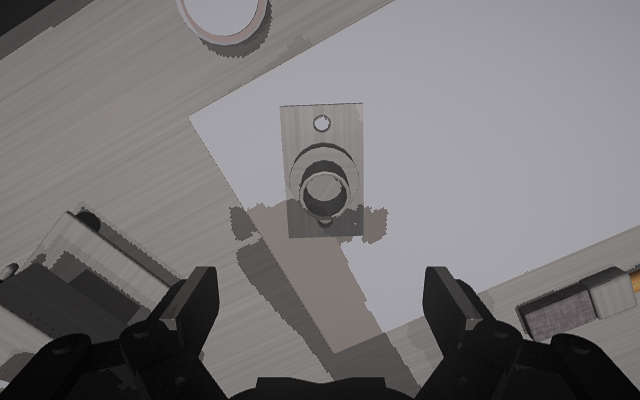

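The bonnet is right below the tool: neck rim centred about (324,196), far bore (321,123), flange corners (280,106), (362,103), (363,237), (289,238).

```bash
python3 -c "
from h import *
z=np.load('w9.npz');c=r.capture('wrist');c['P']=z['P']
n=onz(c,324.3,196,.088);b=onz(c,321.6,123,.024)
cs=[onz(c,*p,.024) for p in [(280,106),(362.5,103),(363.5,237),(289,238.5)]]
print('neck',n,'bore',b,'b->n',b-n,np.linalg.norm((b-n)[:2]),np.arctan2(*(b-n)[[1,0]]))
print(np.array(cs),'mid',np.mean(cs,0))
e=cs[1]-cs[2];print('right edge',np.linalg.norm(e),np.arctan2(e[1],e[0]));e=cs[0]-cs[1];print('far edge',np.linalg.norm(e),np.arctan2(e[1],e[0]))
print('neck tool',intool(n),intool([*n[:2],.067]))
g=cv2.imread('pics/w9.png',0);print(g[196,290:360:2]);print(g[166:228:2,324]);print(g[112:136:2,310:334:2])"
```

```text
neck [ 0.57360778 -0.00698221  0.088     ] bore [ 0.61253971 -0.0254417   0.024     ] b->n [ 0.03893193 -0.01845949 -0.064     ] 0.043086516640479924 -0.44275285318572777
[[ 0.63989884 -0.00173445  0.024     ]
 [ 0.61147508 -0.06197142  0.024     ]
 [ 0.50480436 -0.01288263  0.024     ]
 [ 0.53461952  0.04793739  0.024     ]] mid [ 0.57269945 -0.00716278  0.024     ]
right edge 0.11742381722816093 -0.4312954869380298
far edge 0.06660633051452117 1.1299084099551417
neck tool [  7.3   1.9 264.1] [  7.4   1.7 285.1]
[140 143 129 129 130 123 126  50  52  53  53 114 128 126 124 124 130 130
 126 124 123 125 127  93  57  56  55  50  47 121 106 127 121 126 128]
[ 60  59  54 157 108 127 126 126 126 127 125 124 125 128 129 130 128 125
  59  59  58  53  54  53  53  68  76 107 112  55  53]
[[148 143 139 138 139 137 139 141 143 144 142 142]
 [148 145 139 141 144 129 129 147 148 147 144 144]
 [149 145 141 118  98 106 101  98  93 149 144 144]
 [148 145 119 101 106 161 166 163 108  95 145 142]
 [147 147  86 164 166 164 165 165 161 105 124 142]
 [147 149 135 166 165 163 165 164 164 170  91 142]
 [147 149 115 165 164 164 165 164 166 116  99 141]
 [146 146  66 171 165 164 163 164 168 103 112 141]
 [145 145  99  64 172 166 166 169 115  88 143 141]
 [145 143 141 103  58  97  97  59  93 126 141 141]
 [144 144 139 137 130 103 104 121 141 142 140 139]
 [143 143 138 135 136 136 133 136 140 139 139 138]]
```

Call:
drive_tool(xyz=[[7.5, 2, 30], [0, 0, 30]], roll=[-0.036, 0])

```text
clock: 18.13
eef_pos: [0.5792, -0.0055, 0.2979]
tool_rot: [0.976, -0.217, 0.003, -0.0]
wrist_force: [-0.9, -1.6, -0.1]
finger_gap: 0.0854
```

```bash
python3 -c "
from h import *
for i in range(7): r.capture('wrist')
st();print(intool([.5733,-.007,.088]),intool([.5733,-.007,.05]))"
```

```text
t 18.48 p [ 0.5789 -0.0048  0.2992] yaw -0.4382 tilt [0.0051 0.0003] q [ 0.11  0.38 -0.22  1.82  0.1   0.95 -2.16] gap 0.0852 F [-0.3  0.4  1.4] tips 0.1734
[ -5.1   4.8 211.2] [ -5.2   4.9 249.2]
```

Call:
drive_tool(xyz=[[-5, 5, 38]], roll=[0])

```text
clock: 18.57
eef_pos: [0.5775, -0.0063, 0.2691]
tool_rot: [0.976, -0.217, 0.012, -0.003]
wrist_force: [2.4, 0.3, -0.1]
finger_gap: 0.0854
```

```bash
python3 -c "
from h import *
for i in range(8): r.capture('wrist')
st();print(intool([.5733,-.007,.088]),intool([.5733,-.007,.05]))
c=avg(1);cv2.imwrite('pics/w10.png',c['image']);print(r.spot_in('wrist','neck'))
print(proj(c,[.5733,-.007,.088]),proj(c,[.5733,-.007,.048]))"
```

```text
t 18.97 p [ 0.5733 -0.007   0.2629] yaw -0.4381 tilt [0.0082 0.0005] q [ 0.11  0.41 -0.21  1.86  0.11  0.87 -2.17] gap 0.0855 F [ 0.3 -0.9  0.2] tips 0.1734
[ -1.3   0.6 174.9] [ -1.6   0.8 212.9]
avg p [ 0.5733 -0.007   0.2629] sd [0. 0. 0.] yaw -0.4381 tilt [0.0082 0.0005]
[{'extent': [264.5, 125.9, 380.9, 301.2], 'confidence': 0.63}]
[321.83963273 270.85257425] [321.87298228 236.69137455]
```

View pics/w10.png

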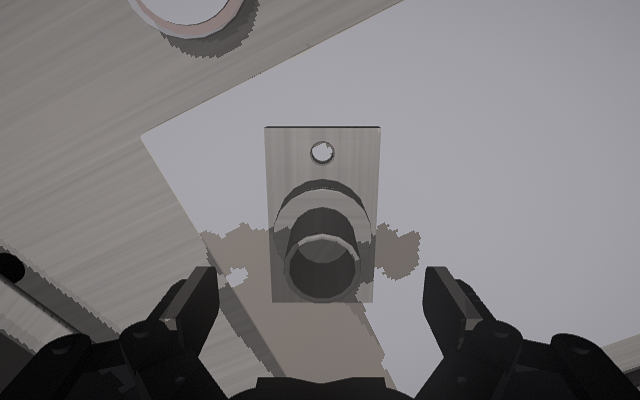

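The neck is centred between the open jaws at (322,266), 2 mm farther along x than I had computed. The flange is square to the tool, with its bore at (322,152). Descending to grip.

Call:
drive_tool(xyz=[[0, 0, 40]], roll=[0])

```text
clock: 19.15
eef_pos: [0.5778, -0.0069, 0.2294]
tool_rot: [0.976, -0.218, 0.012, -0.003]
wrist_force: [1.4, 0.0, 0.7]
finger_gap: 0.0853
```

```bash
python3 -c "
from h import *
for i in range(8): r.capture('wrist')
st()"
```

```text
t 19.55 p [ 0.574  -0.007   0.2239] yaw -0.4382 tilt [0.01   0.0004] q [ 0.1   0.47 -0.21  1.89  0.13  0.79 -2.18] gap 0.0851 F [-0.6  0.1 -0.7] tips 0.1734
```

Call:
drive_tool(xyz=[[0, 0, 0], [0, 0, 0], [0, 0, 0], [0, 0, 0], [0, 0, 0], [0, 0, 0], [0, 0, 0]], roll=[0, 0, 0, 0, 0, 0, 0], claw=-1, newtons=100)

```text
clock: 20.13
eef_pos: [0.5754, -0.0071, 0.2279]
tool_rot: [0.976, -0.217, 0.008, -0.002]
wrist_force: [-0.2, 0.3, -0.1]
finger_gap: 0.034
```

```bash
python3 -c "
from h import *
for i in range(3): r.capture('wrist')
st();c=avg(1);cv2.imwrite('pics/w11.png',c['image'])"
```

```text
t 20.28 p [ 0.5754 -0.0072  0.2279] yaw -0.4383 tilt [ 0.0163 -0.0001] q [ 0.1   0.46 -0.21  1.88  0.13  0.79 -2.18] gap 0.0341 F [0.4 0.1 0.2] tips 0.1734
avg p [ 0.5754 -0.0072  0.2279] sd [0. 0. 0.] yaw -0.4383 tilt [ 0.0163 -0.0001]
```

Call:
drive_tool(xyz=[[0, 0, -30], [0, 0, -40], [0, 0, -40], [0, 0, -40], [0, 0, -12]], roll=[0, 0, 0, 0, 0])

```text
clock: 20.75
eef_pos: [0.5692, -0.0074, 0.3857]
tool_rot: [0.976, -0.217, -0.004, 0.001]
wrist_force: [0.9, 1.1, -3.0]
finger_gap: 0.0337
```

```bash
python3 -c "
from h import *
for i in range(8): r.capture('wrist')
st();c=avg(1);cv2.imwrite('pics/w12.png',c['image'])"
```

```text
Traceback (most recent call last):
ValueError: 200 camera calls are used up
```

The camera calls are used up, because my settling waits spent them. I still have the stored picture from just after the grip, so I can work out from it where the bonnet sits in the hand.

```bash
python3 -c "
from h import *
st()
g=cv2.imread('pics/w11.png');cv2.imwrite('pics/v11.png',cv2.resize(g[60:320,220:420],None,fx=2.3,fy=2.3,interpolation=cv2.INTER_CUBIC))"
```

```text
t 20.9 p [ 0.5678 -0.0076  0.3802] yaw -0.4374 tilt [-0.0162 -0.    ] q [ 0.12  0.28 -0.23  1.76  0.07  1.13 -2.13] gap 0.0342 F [-1.  -0.8 -4.4] tips 0.1734
```

View pics/v11.png

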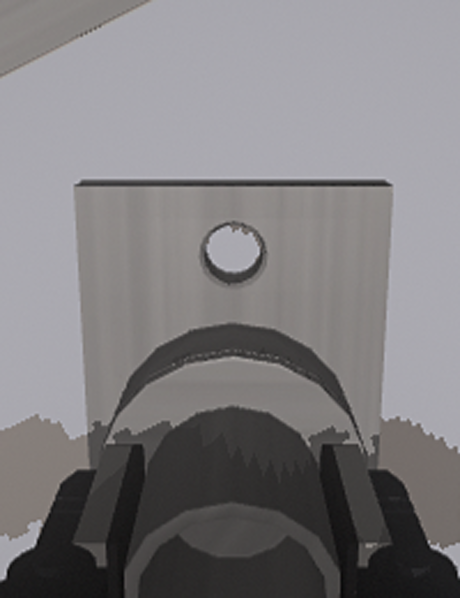

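```bash
cat >> h.py <<'E'
def w11():
    z=np.load('w9.npz');M=np.linalg.inv(z['T'])@z['P']
    zz=np.array([.0163,-.0001,-1]);zz/=np.linalg.norm(zz);y=np.cross(zz,[np.cos(-.4383),np.sin(-.4383),0.]);y/=np.linalg.norm(y);x=np.cross(y,zz)
    T=np.eye(4);T[:3,:3]=np.c_[x,y,zz];T[:3,3]=[.5754,-.0072,.2279]
    return T,dict(P=T@M,fx=353.46,fy=353.46,cx=320.49,cy=202.64)
E
python3 -c "
from h import *
T,c=w11();I=np.linalg.inv(T);u=np.array([np.cos(-.44),np.sin(-.44),0])
b=onz(c,321.7,170,.024);e=onz(c,321.3,140.4,.024);a=onz(c,252.6,140.4,.024);f=onz(c,390,140.4,.024)
print('w',np.linalg.norm(a-f),'yaw edge',np.arctan2(*(a-f)[[1,0]])-np.pi/2)
for n,p,d in(('bore',b,.043),('edge',e,.058)):
  q=p-u*d; q[2]=.012; print(n,q,'tool',(I@np.r_[q,1])[:3]*1000)
print('neck', (I@np.r_[.5733,-.007,.012,1])[:3]*1000)
st()"
```

```text
w 0.06677333145992752 yaw edge -0.4369259951637956
bore [ 0.57464704 -0.00592549  0.012     ] tool [ -4.41782415   0.63950006 215.85892428]
edge [ 0.57439791 -0.00554114  0.012     ] tool [ -4.80650044   0.39721127 215.85482569]
neck [ -5.18126962   2.1840851  215.83707795]
t 20.9 p [ 0.5678 -0.0076  0.3802] yaw -0.4374 tilt [-0.0162 -0.    ] q [ 0.12  0.28 -0.23  1.76  0.07  1.13 -2.13] gap 0.0342 F [-1.  -0.8 -4.4] tips 0.1734
```

```bash
cat >> h.py <<'E'
def Tof(p,yaw,tilt):
    zz=np.array([tilt[0],tilt[1],-1]);zz/=np.linalg.norm(zz);y=np.cross(zz,[np.cos(yaw),np.sin(yaw),0.]);y/=np.linalg.norm(y)
    T=np.eye(4);T[:3,:3]=np.c_[np.cross(y,zz),y,zz];T[:3,3]=p;return T
E
python3 -c "
from h import *
z=np.load('w9.npz');M=np.linalg.inv(z['T'])@z['P']
c=dict(P=Tof([.5485,.2389,.3526],.332,[-.008,-.0101])@M,fx=353.46,fy=353.46,cx=320.49,cy=202.64)
g=cv2.imread('pics/w8.png',0)
print(g[120:142:2,306:330:2]);print(g[246:280:2,306:330:2])
seat(c,(317,205),(318,269),(317.5,130))
for v in(-.058,.058):
  for w in(-.034,.034):
    u=np.array([np.cos(.336),np.sin(.336)]);n=np.array([-u[1],u[0]]);print(proj(c,np.r_[np.array([.5591,.243])+u*v+n*w,.110]).round(1),end=' ')"
```

```text
[[165 162 169  85  40  45  46  42  49 169 162 163]
 [167 164  72  43  49  50  49  50  45  46 166 164]
 [ 99 101  39  48  53  52  54  54  50  42 170 163]
 [ 87  92  43  50  54  68  61  54  52  46 106 164]
 [ 90  79  46  49  59  82  81  81  53  47  69 165]
 [ 88  93  44  48  75  81  81  85  51  45 129 164]
 [172  91  41  46  49  83  82  70  50  40 166 164]
 [170  85  71  39  47  45  48  46  41  88 165 163]
 [166 164 162 127  33  40  41  35  89 163 160 162]
 [166 161 165 168 166 166 167 164 164 161 161 164]
 [165 161 165 164 166 168 171 167 163 160 161 164]]
[[ 99  98  97  99 100 102  88  90  87  86  87  86]
 [101  99  98  99  99 102  88  88  87  86  87  86]
 [100  98  97  98 100 102 102  88  88  87  86  85]
 [ 99  98  97 101 104  67  51  55  89  87  86  86]
 [ 98  98  99  78  38  41  42  42  40  78  87  85]
 [ 99  98  99  35  41  42  41  41  42  37  89  85]
 [ 99  99 101  39  42  42  42  42  41  38  90  82]
 [ 99  99  83  40  42  41  41  43  42  40  98 158]
 [ 99  99  81  41  44  44  43  42  42  40 128 154]
 [ 99  98  82  41  43  45  43  43  44  41 128 153]
 [ 99  99  67  42  45  44  46  43  43  40  99 152]
 [ 98  97  62  41  47  48  46  46  44  41 123 153]
 [ 97  99 101  41  46  50  54  48  44  36 161 150]
 [ 98  98  97  59  42  53  53  54  39  86 155 150]
 [100  99  94  96 119  66  45  41  80 155 151 151]
 [ 92  91 149 142 151 153 149 152 142 140 140 137]
 [148 149 149 151 151 151 150 151 151 151 153 152]]
spig [0.5577 0.2425 0.123 ] d1 [0.5206 0.2292 0.128 ] d2 [0.5995 0.2565 0.128 ] mid [0.56   0.2428 0.128 ] len 0.0834529966279619 yaw 0.33356140654727223
[368.1 278.2] [267.  278.9] [376.   98.6] [256.7  99.1]
```

Call:
drive_tool(xyz=[[0, 0, -6], [0, 0, 0]], roll=[0, 0])

```text
clock: 21.07
eef_pos: [0.5663, -0.0078, 0.3817]
tool_rot: [0.976, -0.217, -0.012, 0.003]
wrist_force: [1.1, 0.1, -2.4]
finger_gap: 0.0338
```

Call:
drive_tool(xyz=[[-15, -27, -4], [-12, -29, -4], [-9, -30, -3], [-6, -31, -3]], roll=[-0.097, -0.097, -0.097, -0.097])

```text
clock: 21.4
eef_pos: [0.5586, 0.109, 0.3856]
tool_rot: [0.999, -0.026, -0.021, 0.006]
wrist_force: [-0.1, 1.3, -4.0]
finger_gap: 0.034
```

```bash
python3 -c "
from h import *
st()"
```

```text
t 21.4 p [0.5586 0.109  0.3856] yaw -0.0528 tilt [-0.0428 -0.0099] q [ 0.01  0.3  -0.34  1.73  0.1   1.17 -1.98] gap 0.034 F [-0.1  1.3 -4. ] tips 0.1734
```

Call:
drive_tool(xyz=[[-2, -32, -3], [2, -32, -3], [5, -32, -3], [8, -30, -3], [0, 0, 0], [0, 0, 0], [0, 0, 0], [0, 0, 0]], roll=[-0.097, -0.097, -0.097, -0.097, 0, 0, 0, 0])

```text
clock: 22.07
eef_pos: [0.5532, 0.25, 0.3804]
tool_rot: [0.982, 0.184, -0.035, -0.001]
wrist_force: [0.3, -0.8, -3.7]
finger_gap: 0.0339
```

```bash
cat >> h.py <<'E'
def bst(z=.110):
    st(); s=r.observe(); m=R.from_quat(s['tool_rot']).as_matrix()
    b=np.array(s['eef_pos'])+m@np.array([-.0046,.0005,.2158]); print('bonnet origin',np.round(b,4),'seat-bonnet in tool mm',np.round(m.T@(np.array([.5594,.2429,.110])-b)*1000,1),'tilt in tool',np.round(m.T@[0,0,-1],4))
E
python3 -c "
from h import *
bst()"
```

```text
t 22.07 p [0.5532 0.25   0.3804] yaw 0.3715 tilt [-0.0699 -0.0115] q [-0.13  0.39 -0.47  1.64  0.15  1.22 -1.83] gap 0.0339 F [ 0.3 -0.8 -3.7] tips 0.1734
bonnet origin [0.534  0.2454 0.1655] seat-bonnet in tool mm [26.5 12.4 53.6] tilt in tool [0.0694 0.0146 0.9975]
```

Call:
drive_tool(xyz=[[0, 0, -40]], roll=[0])

```text
clock: 22.15
eef_pos: [0.5537, 0.2476, 0.4112]
tool_rot: [0.982, 0.184, -0.045, 0.002]
wrist_force: [-0.6, -1.5, -4.6]
finger_gap: 0.0341
```

Call:
drive_tool(xyz=[[0, 0, 0]], roll=[0])

```text
clock: 22.23
eef_pos: [0.5561, 0.2476, 0.4178]
tool_rot: [0.982, 0.182, -0.039, 0.001]
wrist_force: [2.1, 1.2, -1.0]
finger_gap: 0.0338
```

Call:
drive_tool(xyz=[[0, 0, 40]], roll=[0])

```text
clock: 22.32
eef_pos: [0.5562, 0.247, 0.3849]
tool_rot: [0.983, 0.181, -0.031, -0.001]
wrist_force: [1.3, 1.0, -4.3]
finger_gap: 0.0342
```

Call:
drive_tool(xyz=[[0, 0, 0]], roll=[0])

```text
clock: 22.4
eef_pos: [0.5544, 0.2438, 0.3786]
tool_rot: [0.983, 0.179, -0.037, 0.001]
wrist_force: [-3.1, -1.5, -5.7]
finger_gap: 0.034
```

Call:
drive_tool(xyz=[[0, 0, 0]], roll=[0])

```text
clock: 22.48
eef_pos: [0.5552, 0.2428, 0.3794]
tool_rot: [0.983, 0.178, -0.036, 0.001]
wrist_force: [1.0, 0.0, -2.8]
finger_gap: 0.034
```

Call:
drive_tool(xyz=[[0, 0, 0]], roll=[0])

```text
clock: 22.57
eef_pos: [0.5554, 0.2414, 0.3793]
tool_rot: [0.983, 0.177, -0.037, 0.002]
wrist_force: [-0.5, -0.5, -4.1]
finger_gap: 0.034
```

Call:
drive_tool(xyz=[[0, 0, 0]], roll=[0])

```text
clock: 22.65
eef_pos: [0.556, 0.2409, 0.3804]
tool_rot: [0.984, 0.176, -0.036, 0.002]
wrist_force: [-0.1, -0.3, -3.7]
finger_gap: 0.0339
```

```bash
python3 -c "
from h import *
bst()
try:
  for i in range(2): print(len(r.spot_in('wrist','bonnet')))
except Exception as e: print(e)
bst()"
```

```text
t 22.65 p [0.556  0.2409 0.3804] yaw 0.3553 tilt [-0.0707 -0.0167] q [-0.12  0.39 -0.46  1.64  0.16  1.23 -1.83] gap 0.0339 F [-0.1 -0.3 -3.7] tips 0.1734
bonnet origin [0.5366 0.2352 0.1655] seat-bonnet in tool mm [28.   1.2 53.6] tilt in tool [0.0721 0.0089 0.9974]
2
2
t 22.75 p [0.556  0.2411 0.3805] yaw 0.3557 tilt [-0.0704 -0.0166] q [-0.12  0.39 -0.46  1.64  0.16  1.23 -1.83] gap 0.0339 F [-0.   0.  -3.9] tips 0.1734
bonnet origin [0.5366 0.2355 0.1656] seat-bonnet in tool mm [27.8  1.5 53.7] tilt in tool [0.0717 0.0089 0.9974]
```

Call:
drive_tool(xyz=[[0, 0, -40]], roll=[0.02])

```text
clock: 22.83
eef_pos: [0.5565, 0.2401, 0.4131]
tool_rot: [0.985, 0.167, -0.044, 0.005]
wrist_force: [-1.1, -1.7, -5.4]
finger_gap: 0.0338
```

```bash
cat > wait.py <<'E'
import sys
from h import *
for i in range(int(sys.argv[1])): r.spot_in('wrist','bonnet')
bst()
E
python3 wait.py 2
```

```text
t 22.93 p [0.5604 0.2431 0.4268] yaw 0.335 tilt [-0.0596 -0.0112] q [-0.12  0.36 -0.46  1.57  0.14  1.31 -1.84] gap 0.0341 F [ 2.1  0.5 -1.7] tips 0.1734
bonnet origin [0.5434 0.2387 0.2117] seat-bonnet in tool mm [ 22.6   2.2 100.5] tilt in tool [0.06   0.009  0.9982]
```

Call:
drive_tool(xyz=[[0, 0, 40], [0, 0, 0]], roll=[0, 0])

```text
clock: 23.1
eef_pos: [0.5589, 0.2435, 0.3904]
tool_rot: [0.986, 0.166, -0.026, -0.001]
wrist_force: [-3.4, -1.7, -7.6]
finger_gap: 0.0341
```

```bash
python3 wait.py 6
```

```text
t 23.4 p [0.5616 0.2452 0.3977] yaw 0.3343 tilt [-0.0389 -0.0013] q [-0.13  0.38 -0.46  1.61  0.15  1.23 -1.85] gap 0.034 F [ 0.6  0.2 -3.6] tips 0.1734
bonnet origin [0.549  0.2429 0.1823] seat-bonnet in tool mm [12.5  4.2 71.8] tilt in tool [0.0372 0.0115 0.9992]
```

Call:
drive_tool(xyz=[[0, 0, -40]], roll=[0])

```text
clock: 23.48
eef_pos: [0.5611, 0.2436, 0.4302]
tool_rot: [0.986, 0.166, -0.027, -0.0]
wrist_force: [-0.8, -0.9, -5.0]
finger_gap: 0.0344
```

```bash
python3 wait.py 2
```

```text
t 23.58 p [0.5647 0.2464 0.4443] yaw 0.3339 tilt [-0.0282  0.004 ] q [-0.12  0.35 -0.47  1.55  0.14  1.3  -1.84] gap 0.034 F [ 1.4  1.7 -1.5] tips 0.1734
bonnet origin [0.5544 0.2452 0.2287] seat-bonnet in tool mm [  7.    5.4 118.5] tilt in tool [0.0253 0.013  0.9996]
```

Call:
drive_tool(xyz=[[0, 0, 40], [0, 0, 0]], roll=[0, 0])

```text
clock: 23.75
eef_pos: [0.5644, 0.2472, 0.4078]
tool_rot: [0.986, 0.166, -0.009, -0.005]
wrist_force: [-3.6, -2.9, -7.1]
finger_gap: 0.0342
```

```bash
python3 wait.py 6
```

```text
t 24.05 p [0.5668 0.2489 0.4154] yaw 0.3329 tilt [-0.0076  0.0138] q [-0.13  0.36 -0.46  1.59  0.15  1.23 -1.85] gap 0.034 F [ 0.1 -0.  -2.5] tips 0.1734
bonnet origin [0.5609 0.2499 0.1997] seat-bonnet in tool mm [-3.5  7.5 89.6] tilt in tool [0.0027 0.0155 0.9999]
```

Call:
drive_tool(xyz=[[-2, 4, 25], [-1.5, 3.5, 25]], roll=[0, 0])

```text
clock: 24.22
eef_pos: [0.5679, 0.2438, 0.3725]
tool_rot: [0.986, 0.166, 0.005, -0.01]
wrist_force: [0.9, -0.8, -4.1]
finger_gap: 0.034
```

```bash
python3 wait.py 8
```

```text
t 24.62 p [0.5678 0.2442 0.3729] yaw 0.334 tilt [0.0057 0.0212] q [-0.12  0.39 -0.46  1.65  0.17  1.13 -1.86] gap 0.0338 F [ 0.7  1.1 -3.8] tips 0.1734
bonnet origin [0.5648 0.2468 0.1571] seat-bonnet in tool mm [-7.   2.8 46.9] tilt in tool [-0.0123  0.0182  0.9998]
```

Call:
drive_tool(xyz=[[-6.5, 3, 12]], roll=[0])

```text
clock: 24.7
eef_pos: [0.5641, 0.2412, 0.3642]
tool_rot: [0.986, 0.167, 0.008, -0.011]
wrist_force: [0.6, 0.8, -3.9]
finger_gap: 0.0342
```

```bash
python3 wait.py 8
```

```text
t 25.1 p [0.563  0.2398 0.3614] yaw 0.334 tilt [0.0067 0.0219] q [-0.12  0.39 -0.46  1.68  0.17  1.1  -1.86] gap 0.034 F [ 0.2 -0.4 -3.1] tips 0.1734
bonnet origin [0.5602 0.2426 0.1456] seat-bonnet in tool mm [-1.2  0.1 35.6] tilt in tool [-0.0135  0.0185  0.9997]
```

Call:
drive_tool(xyz=[[-1, 0, 13]], roll=[0])

```text
clock: 25.18
eef_pos: [0.5634, 0.2406, 0.3512]
tool_rot: [0.986, 0.166, 0.008, -0.011]
wrist_force: [0.5, -0.5, -3.1]
finger_gap: 0.034
```

```bash
python3 wait.py 8
```

```text
t 25.58 p [0.5623 0.2399 0.349 ] yaw 0.3339 tilt [0.0076 0.0223] q [-0.12  0.4  -0.45  1.69  0.18  1.07 -1.86] gap 0.0335 F [ 0.4 -0.1 -2.7] tips 0.1734
bonnet origin [0.5598 0.2427 0.1331] seat-bonnet in tool mm [-0.7  0.1 23.1] tilt in tool [-0.0144  0.0186  0.9997]
```

Call:
drive_tool(xyz=[[-0.5, 0, 5]], roll=[0])

```text
clock: 25.67
eef_pos: [0.5625, 0.2401, 0.3452]
tool_rot: [0.986, 0.166, 0.007, -0.011]
wrist_force: [-0.2, -0.5, -3.4]
finger_gap: 0.0336
```

```bash
python3 wait.py 8
```

```text
t 26.07 p [0.5619 0.2399 0.344 ] yaw 0.334 tilt [0.0077 0.0223] q [-0.12  0.4  -0.45  1.7   0.18  1.06 -1.86] gap 0.0337 F [ 0.6  0.3 -2.8] tips 0.1734
bonnet origin [0.5594 0.2427 0.1282] seat-bonnet in tool mm [-0.2  0.2 18.2] tilt in tool [-0.0146  0.0186  0.9997]
```

Call:
drive_tool(xyz=[[0, 0, 4]], roll=[0])

```text
clock: 26.15
eef_pos: [0.5623, 0.2402, 0.3408]
tool_rot: [0.986, 0.166, 0.007, -0.011]
wrist_force: [0.4, 0.3, -4.1]
finger_gap: 0.0335
```

```bash
python3 wait.py 6
```

```text
t 26.45 p [0.562 0.24  0.34 ] yaw 0.3339 tilt [0.0077 0.0224] q [-0.12  0.41 -0.45  1.7   0.18  1.06 -1.86] gap 0.0337 F [ 0.8  0.4 -3.5] tips 0.1734
bonnet origin [0.5595 0.2428 0.1242] seat-bonnet in tool mm [-0.2  0.2 14.2] tilt in tool [-0.0146  0.0186  0.9997]
```

Call:
drive_tool(xyz=[[0, 0, 4]], roll=[0])

```text
clock: 26.53
eef_pos: [0.5624, 0.2403, 0.3368]
tool_rot: [0.986, 0.166, 0.007, -0.011]
wrist_force: [0.0, 0.7, -3.0]
finger_gap: 0.034
```

```bash
python3 wait.py 6
```

```text
t 26.83 p [0.5621 0.2401 0.336 ] yaw 0.334 tilt [0.0077 0.0224] q [-0.12  0.41 -0.45  1.71  0.19  1.05 -1.87] gap 0.0338 F [-0.4 -0.3 -2.9] tips 0.1734
bonnet origin [0.5595 0.2429 0.1202] seat-bonnet in tool mm [-0.3  0.2 10.2] tilt in tool [-0.0146  0.0186  0.9997]
```

Call:
drive_tool(xyz=[[0, 0, 4]], roll=[0])

```text
clock: 26.92
eef_pos: [0.5624, 0.2404, 0.3328]
tool_rot: [0.986, 0.166, 0.007, -0.011]
wrist_force: [0.1, 0.9, -2.9]
finger_gap: 0.0339
```

```bash
python3 wait.py 5
```

```text
t 27.17 p [0.5622 0.2402 0.3321] yaw 0.334 tilt [0.0079 0.0225] q [-0.12  0.42 -0.45  1.71  0.19  1.04 -1.87] gap 0.0342 F [ 0.6 -0.1 -2.3] tips 0.1734
bonnet origin [0.5597 0.2431 0.1163] seat-bonnet in tool mm [-0.4  0.2  6.2] tilt in tool [-0.0149  0.0187  0.9997]
```

Call:
drive_tool(xyz=[[0, 0, 4]], roll=[0])

```text
clock: 27.25
eef_pos: [0.5623, 0.2404, 0.3294]
tool_rot: [0.986, 0.166, 0.006, -0.01]
wrist_force: [-3.7, -2.7, 6.5]
finger_gap: 0.0339
```

```bash
python3 wait.py 5
```

```text
t 27.5 p [0.5623 0.2403 0.3295] yaw 0.3338 tilt [0.0087 0.0221] q [-0.12  0.42 -0.45  1.71  0.19  1.04 -1.87] gap 0.0339 F [-2.9 -1.7  7. ] tips 0.1734
bonnet origin [0.56   0.2431 0.1137] seat-bonnet in tool mm [-0.7  0.1  3.7] tilt in tool [-0.0155  0.0181  0.9997]
```

Call:
drive_tool(xyz=[[0.5, 0, 4.5]], roll=[0])

```text
clock: 27.58
eef_pos: [0.5626, 0.2406, 0.327]
tool_rot: [0.986, 0.166, 0.006, -0.01]
wrist_force: [-5.5, -3.6, 8.4]
finger_gap: 0.0339
```

```bash
python3 wait.py 5
```

```text
t 27.83 p [0.5625 0.2406 0.3269] yaw 0.3336 tilt [0.0084 0.0211] q [-0.13  0.42 -0.45  1.71  0.19  1.03 -1.87] gap 0.034 F [-4.  -2.7 10.1] tips 0.1734
bonnet origin [0.5601 0.2432 0.111 ] seat-bonnet in tool mm [-0.8  0.   1. ] tilt in tool [-0.0148  0.0172  0.9997]
```

Call:
drive_tool(xyz=[[0, 0, 4]], roll=[0])

```text
clock: 27.92
eef_pos: [0.5623, 0.2409, 0.3261]
tool_rot: [0.986, 0.166, 0.006, -0.009]
wrist_force: [-9.0, -5.3, 27.3]
finger_gap: 0.0343
```

```bash
python3 wait.py 5
```

```text
t 28.17 p [0.5622 0.2409 0.3262] yaw 0.3336 tilt [0.009  0.0199] q [-0.13  0.42 -0.45  1.72  0.19  1.03 -1.87] gap 0.0336 F [-6.7 -3.8 16. ] tips 0.1734
bonnet origin [0.56   0.2432 0.1103] seat-bonnet in tool mm [-0.7  0.1  0.3] tilt in tool [-0.0151  0.0159  0.9998]
```

Call:
drive_tool(xyz=[[-0.5, 0, 5]], roll=[0])

```text
clock: 28.25
eef_pos: [0.5619, 0.2412, 0.326]
tool_rot: [0.986, 0.166, 0.007, -0.008]
wrist_force: [-9.7, -4.2, 29.8]
finger_gap: 0.0339
```

```bash
python3 wait.py 5
```

```text
t 28.5 p [0.5618 0.2412 0.326 ] yaw 0.3336 tilt [0.0113 0.0189] q [-0.13  0.42 -0.45  1.72  0.2   1.03 -1.88] gap 0.0341 F [-8.4 -4.  23.8] tips 0.1734
bonnet origin [0.5601 0.2433 0.1102] seat-bonnet in tool mm [-0.8  0.1  0.2] tilt in tool [-0.0168  0.0141  0.9998]
```

```bash
python3 wait.py 6
```

```text
t 28.8 p [0.5618 0.2412 0.326 ] yaw 0.3336 tilt [0.0114 0.0189] q [-0.13  0.42 -0.45  1.72  0.2   1.03 -1.88] gap 0.034 F [-7.2 -4.5 22.5] tips 0.1734
bonnet origin [0.5601 0.2433 0.1102] seat-bonnet in tool mm [-0.8  0.1  0.2] tilt in tool [-0.0169  0.0141  0.9998]
```

Call:
drive_tool(xyz=[[-0.8, 0, 7]], roll=[0])

```text
clock: 28.88
eef_pos: [0.5613, 0.2417, 0.3258]
tool_rot: [0.986, 0.166, 0.008, -0.007]
wrist_force: [-14.0, -5.7, 42.6]
finger_gap: 0.0342
```

```bash
python3 wait.py 8; python3 -c "
from h import *
print(r.observe()['torque'],r.observe()['dq'])"
```

```text
t 29.28 p [0.5613 0.2416 0.3259] yaw 0.3335 tilt [0.0147 0.0175] q [-0.13  0.42 -0.45  1.72  0.2   1.03 -1.88] gap 0.0339 F [-12.   -6.5  30.7] tips 0.1734
bonnet origin [0.5602 0.2434 0.11  ] seat-bonnet in tool mm [-1.   0.2  0. ] tilt in tool [-0.0196  0.0117  0.9997]
[-1.84969241  2.34867846 -0.04292331] [-2.46572417e-05 -1.80196619e-03 -1.70206551e-03 -1.50597946e-03
 -1.46678720e-03  4.94321478e-04 -6.14191263e-04]
```

```bash
python3 -c "
from h import *
print(r.job_done());bst()"
```

```text
the job is handed in; nothing more can be done
None
the job is handed in; nothing more can be done
```

The spring valve is back on the spigot and the bonnet is over it on both dowels. The arm is gripping the bonnet and pressing it home, and the job is handed in at about 29 s of the 67 s allowed.

**Valve:** It was gripped by its body, set on the spigot and let go. The wrist picture afterwards showed it upright between the dowels, about 1 mm from my estimate of the seat. The height fitted flat-on-the-face to under 1 pixel.

**Bonnet:** It was gripped at the neck with 100 N set and lowered onto the dowels with almost no force.
- The poppet was met about 6 mm above home, and the force rose as the spring should.
- The bonnet then met a hard stop with its underside at 110.0 mm, the joint face height. The push at the wrist was about 31 N, so by calculation the joint faces carry roughly 20 N beyond the spring.
- Its position is about 1 mm off my seat estimate, within the bore clearance. From the tool's tilt I put it within about 0.01 rad of level, and it was standing still.

**What I could not check, or what went wrong:**
- All 200 camera calls were used by the time I lifted the bonnet, because I spent many just letting the arm settle. The dowel engagement and final seating are therefore judged only from arm position and force, with no picture. I also ran the detector on the old picture as a pause, so those results count for nothing.
- The tool tilted by up to 0.07 rad during fast moves. I worked it back out before fitting each part.
- About 13 N of sideways load remains on the bonnet along the machine's x axis, taken by friction and the dowels.
- No bystander was touched on the path as far as I know, but I took no final picture of them.

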